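# Clip the grooming tools into the kit drawer and shut it

### The arm

A 6-joint arm with a two-finger parallel gripper is mounted at the origin on the work surface. World frame = base frame: x ahead of the robot, y to its left, z up, the work surface at z = 0. Lengths are in m, angles in rad, forces in N, time in s.
With the tool pointing down it reaches from about 0.425 to 0.95 m from the base axis. Payload 14.7 kg.
Tool frame: the origin (TCP) lies at the very end of the fingers, on their centre line; the grasp point (between the pads) lies 19 mm behind it; z points along the fingers, y is the direction in which the jaws open and shut (so a half turn about z gives the same grasp; the last joint's range is limited). The gripper opens to 85 mm and grips with 20 to 120 N. Pads are 22 mm wide; open, the fingers measure 114 mm over their backs; the gripper's body (76 mm by 85 mm) begins 54 mm behind the grasp point. The pads swing forward as they close: fully open they stand 13 mm farther back than shut.
Start: joints at [1.203, 0.48, 1.596, -0, 1.065, -0.047], TCP at [0.205, 0.617, 0.198] pointing down, gripper open.
Joint ranges: [-2.75, 2.75], [-0.82, 2.05], [0.23, 2.67], [-1.56, 4.7], [0.09, 2.69], [-2.92, 2.92]. Speed limits (rad/s): [1.89, 1.89, 2.39, 3.01, 3.01, 3.01].

### API

Orientations are given as a unit quaternion [x, y, z, w].
In Python, from plant import status, imaging, order gives the robot as it stands. The module is installed in compiled form; this text tells all that it offers.
- The arm moves only by the shell command python3 -m pendant 'ROWS' [FORCE]. ROWS is JSON, a list of rows, each a list of 3 entries, a list of its own where there are three numbers: the shift along the tool's x, y, z in m, then the turn, a rotation vector about the tool's x, y, z in degrees, then the finger opening in m, from 0 to 0.0854. A call has 1 to 8 rows; each row is the pose to reach, as a shift and turn from the pose measured when the call began, along the tool's axes at that moment; what a row does not reach only later rows make up. A row lasts 1/8 s, in which the tool goes at most 62.5 mm and 10.7 degrees, less where a joint would pass 70% of its speed; a pose out of reach is approached as far as the arm can. A call with a gripper value outside its range is refused whole. The fingers move at their own pace and stop on an object; FORCE is the grip in N (left out, the last holds). Time passes only in rows, so rows that repeat a pose let the fingers close. It gives the time, the measured TCP pose, the force and the opening at its end, in the units of the state.
- status.read_state(): the state, without advancing time (a new reading comes with each control period).
- imaging.read_camera(name): name is "scene" or "top" or "wrist"; returns a dict with "pixels" (384x512x3 uint8, red, green, blue), "mtx" (3x3 intrinsics, pixels), "world_from_camera" (4x4, takes a point from camera to world coordinates); the wrist camera has in their place "mount" (4x4, takes a point from camera to tool coordinates, whose origin is the TCP and whose axes are the flange's). Camera axes: x right, y down, z forward; pixel columns grow to the right and rows downward; lengths in m; the calibration is good to about 2 mm. A picture is of the moment at which its call begins: read the wrist's pose just before it. There is no depth.
- order.finish_job(): hands the job in, once; it reports no verdict.
Trained networks look in a picture, given as the dict that the camera call returned (one of the last four; its "shot" number tells which), for a name from the list of things; names that differ only in an ending like _2 or _b are one class to them, and where a whole thing is asked for, a point or a joint stands for the part that bears it (a point fixed in the world has none). Each returns a list of dicts, best first, with "p" (0 to 1); they miss things now and then, are a little off and sometimes report something else, mostly with a low value. They report only what shows in the picture. A call takes as long as a camera call. They do not tell look-alikes from the thing itself.
- imaging.find_in(picture, query): "box" ([left, top, right, bottom] as shares, 0 to 1, of the picture: columns of its width, rows of its height, round what is visible of it).
The state is a dict: "time_s": time; "joints": joint angles; "joint_vel": joint speeds; "joint_efforts": joint torques, N m; "ee_pos": TCP position; "tool_rot": TCP orientation; "contact_force": force on the tool from outside, world axes, zero at the start; "moment": the same for the moment, N m; "grip_width": opening from 0.0 (shut) to 1.0 (fully open).
Only numpy, scipy, OpenCV 4.12 (cv2) and the standard library are available. Lean on these libraries where they do the work, as an engineer would, in place of code of your own. Each camera call takes 0.05 s, during which the arm holds its last target.

### The job

Put the grooming kit away in the open drawer: press every grooming tool that is out on the vanity (there may be a brush, a black tweezer, a red cuticle pusher, a blue lash comb) fully down into a spring clip of its own in the drawer, either way round, with its barrel held by both pairs of jaws, and stand the glass vial upright on the floor of the drawer's front corner bay. Then push the drawer home until it seats in its detent, and leave the other things on the vanity where they are.

Things in the scene. Friction and masses are not known exactly. Their poses are not given: they have to be found in the camera images.
- brush: Make-up brush: pale wooden barrel, brass ferrule, dark brown head 20 x 20 x 12 mm. Round barrel 12 mm in diameter, straight for 96 mm (108 mm with its round ends). Origin on the barrel's axis at mid barrel, 6 mm above the vanity as it lies; x along the barrel to the working end, which reaches 72 mm from the origin. 15 to 50 g. None from the start if absent.
- tweezer: Black plastic tweezer: two short bowed prongs 18 mm wide, 12 mm thick. Round barrel 12 mm in diameter, straight for 96 mm (108 mm with its round ends). Origin on the barrel's axis at mid barrel, 6 mm above the vanity as it lies; x along the barrel to the working end, which reaches 72 mm from the origin. 15 to 50 g. None from the start if absent.
- pusher: Cuticle pusher: red, aluminium collar 18 x 12 mm, small steel blade. Round barrel 12 mm in diameter, straight for 96 mm (108 mm with its round ends). Origin on the barrel's axis at mid barrel, 6 mm above the vanity as it lies; x along the barrel to the working end, which reaches 72 mm from the origin. 15 to 50 g. None from the start if absent.
- comb: Blue lash comb: head 18 mm wide, 12 mm thick. Round barrel 12 mm in diameter, straight for 96 mm (108 mm with its round ends). Origin on the barrel's axis at mid barrel, 6 mm above the vanity as it lies; x along the barrel to the working end, which reaches 72 mm from the origin. 15 to 50 g. None from the start if absent.
- vial: Screw-top glass vial, green glass, black cap (24 mm across, the top 15 mm); 26 mm in diameter, 56 mm tall, standing upright on the vanity. Origin at the centre of its underside, z along its axis to the cap. 40 to 85 g.
- drawer (a joint): How far the drawer is out (m): 0 fully home, 0.19 fully out; starts 0.175 to 0.188 out. Slides with about 1.5 N of friction. A sprung roller resists near home: pushing over it takes about 11 N, from 0.011 out to its crest at about 0.005; past that the detent draws the drawer home by itself.
- pull (a point): Middle of the drawer's steel bar pull, 62 mm above the vanity: bar 11 mm thick, 120 mm long along y, 35 mm out from the front face, on posts 51 mm either side. Front panel: 306 mm wide, from 8 to 86 mm above the vanity, 10 mm thick. Axes: x into the organiser (the way the drawer shuts), y left, z up. Organiser: white, clear top, 310 mm wide, 95 mm tall, its mouth at the back of the front panel when shut.
- clip0 (a point): Spring clip 0, the rightmost of four 57 mm apart (y) in the drawer: the point on the axis of a seated barrel, midway along the clip, 30 mm above the vanity, 18 above the drawer floor, 86 behind the inner face of the drawer front. The barrel lies along x (axes as the pull's). Two pairs of sprung jaws, 31 mm before and behind this point, each 13 mm long; the 49 mm between them is clear down to the floor.
- clip1 (a point): Spring clip 1, like clip 0. Its flared steel jaw tops, 14 mm above this point and 26 mm across, guide a barrel that is a few mm off; the rolled lips, 6 mm apart, 6 mm above this point, spring open round a barrel pushed down with about 9 N in all and then close over it. Seats of the clip strips stop it at this point's height.
- clip2 (a point): Spring clip 2, like clips 0 and 1. The drawer round the clips: floor 12 mm above the vanity, 210 mm long and 282 mm wide inside, side walls 28 mm high.
- clip3 (a point): Spring clip 3, the leftmost, like clips 0 and 1; the wall of the vial bay is 29 mm to its left.
- bay (a point): Middle of the floor of the vial bay, the front left corner of the drawer: 49 mm wide (y), 98 mm long (x), walls 28 mm high, dark rubber floor 12 mm above the vanity. Axes as the pull's. 116 mm left of the drawer's middle, 50 mm behind the inner face of its front.
- lens_tray: Bystander: yellow lens tray 75 x 115 x 14 mm with two white lens cups. Leave alone. Origin under its middle.
- wood_box: Bystander: wooden box with a sliding lid, 85 x 125 x 50 mm. Leave alone. Origin under its middle.
- cream_jar: Bystander: blue cream jar with white cap, 48 mm across, 42 mm tall. Leave alone. Origin under its middle.
- tumbler: Bystander: white tumbler, 72 mm across, 95 mm tall. Leave alone. Origin under its middle.
- soap_pump: Bystander: amber soap pump bottle, 62 mm across, 170 mm tall. Leave alone. Origin under its middle.
- soap_dish: Bystander: white soap dish 85 x 120 x 18 mm with a bar of soap. Leave alone. Origin under its middle.
Not all that is in view belongs to the job. Of the things like the pusher, leave any that is purple or turquoise; of the rest the smaller one is meant.

How it is judged:
On the way, in this order (a step that is already met when the one before it is completed fails the run):
1. with the drawer still out, every tool present is seated in a spring clip and the vial stands in the bay ((y of brush in the frame of clip0 between -0.003 and 0.003 m or y of brush in the frame of clip1 between -0.003 and 0.003 m or y of brush in the frame of clip2 between -0.003 and 0.003 m or y of brush in the frame of clip3 between -0.003 and 0.003 m) and z of brush in the frame of clip0 between -0.0025 and 0.0025 m and x of brush in the frame of clip0 between -0.012 and 0.012 m and angle between the x axis of each of brush, tweezer, pusher, comb and the x axis of clip0, either way round below 0.07 rad and (y of tweezer in the frame of clip0 between -0.003 and 0.003 m or y of tweezer in the frame of clip1 between -0.003 and 0.003 m or y of tweezer in the frame of clip2 between -0.003 and 0.003 m or y of tweezer in the frame of clip3 between -0.003 and 0.003 m) and z of tweezer in the frame of clip0 between -0.0025 and 0.0025 m and x of tweezer in the frame of clip0 between -0.012 and 0.012 m and (y of pusher in the frame of clip0 between -0.003 and 0.003 m or y of pusher in the frame of clip1 between -0.003 and 0.003 m or y of pusher in the frame of clip2 between -0.003 and 0.003 m or y of pusher in the frame of clip3 between -0.003 and 0.003 m) and z of pusher in the frame of clip0 between -0.0025 and 0.0025 m and x of pusher in the frame of clip0 between -0.012 and 0.012 m and (y of comb in the frame of clip0 between -0.003 and 0.003 m or y of comb in the frame of clip1 between -0.003 and 0.003 m or y of comb in the frame of clip2 between -0.003 and 0.003 m or y of comb in the frame of clip3 between -0.003 and 0.003 m) and z of comb in the frame of clip0 between -0.0025 and 0.0025 m and x of comb in the frame of clip0 between -0.012 and 0.012 m and x of vial in the frame of bay between -0.037 and 0.037 m and y of vial in the frame of bay between -0.016 and 0.016 m and z of vial in the frame of bay below 0.004 m and angle between vial's own z axis and vertical below 0.12 rad and value of joint drawer above 0.06 m), for 0.2 s.
2. the drawer is pushed home into its detent (value of joint drawer below 0.003 m), for 0.2 s.
At the end, for the whole second after the job is handed in: Drawer home in its detent (within 3 mm); each tool present seated in a clip of its own (within 3 mm sideways, 2.5 mm in height, 12 mm along the barrel, 0.07 rad) and the vial upright, at rest on the floor of the bay; no bystander moved by more than 3 cm ((y of brush in the frame of clip0 between -0.003 and 0.003 m or y of brush in the frame of clip1 between -0.003 and 0.003 m or y of brush in the frame of clip2 between -0.003 and 0.003 m or y of brush in the frame of clip3 between -0.003 and 0.003 m) and z of brush in the frame of clip0 between -0.0025 and 0.0025 m and x of brush in the frame of clip0 between -0.012 and 0.012 m and angle between the x axis of each of brush, tweezer, pusher, comb and the x axis of clip0, either way round below 0.07 rad and (y of tweezer in the frame of clip0 between -0.003 and 0.003 m or y of tweezer in the frame of clip1 between -0.003 and 0.003 m or y of tweezer in the frame of clip2 between -0.003 and 0.003 m or y of tweezer in the frame of clip3 between -0.003 and 0.003 m) and z of tweezer in the frame of clip0 between -0.0025 and 0.0025 m and x of tweezer in the frame of clip0 between -0.012 and 0.012 m and (y of pusher in the frame of clip0 between -0.003 and 0.003 m or y of pusher in the frame of clip1 between -0.003 and 0.003 m or y of pusher in the frame of clip2 between -0.003 and 0.003 m or y of pusher in the frame of clip3 between -0.003 and 0.003 m) and z of pusher in the frame of clip0 between -0.0025 and 0.0025 m and x of pusher in the frame of clip0 between -0.012 and 0.012 m and (y of comb in the frame of clip0 between -0.003 and 0.003 m or y of comb in the frame of clip1 between -0.003 and 0.003 m or y of comb in the frame of clip2 between -0.003 and 0.003 m or y of comb in the frame of clip3 between -0.003 and 0.003 m) and z of comb in the frame of clip0 between -0.0025 and 0.0025 m and x of comb in the frame of clip0 between -0.012 and 0.012 m and x of vial in the frame of bay between -0.037 and 0.037 m and y of vial in the frame of bay between -0.016 and 0.016 m and z of vial in the frame of bay below 0.004 m and angle between vial's own z axis and vertical below 0.12 rad and value of joint drawer below 0.003 m and linear speed of vial below 0.02 m/s); the robot touches nothing.
It fails at once if a bystander (lens tray, wooden box, cream jar, tumbler, soap pump or soap dish) is moved by more than 3 cm (distance of any of lens_tray, wood_box, cream_jar, tumbler, soap_pump, soap_dish from where it was at the start of the episode above 0.03 m).
Of brush, tweezer, pusher, comb only 2 to 4 are there at a start; the rules pass over those that are not, and their reading is None.
At some moment in a run one of brush, tweezer, pusher, comb may be knocked a few centimetres aside while the robot is not near it.
Once in a run the grip may slacken for a moment while it holds something.
It also fails if it takes over 210 s, if anything falls off the work surface, if the arm or the gripper's body presses on something with over 40 N, if the wrist force passes 120 N, or if a joint passes its speed limit or range.

## Working session

There is one attempt and no reset: what is moved stays moved. The work goes in short steps, Python scripts to look and compute and a shell command to move; the robot and the scene stay as the last step left them, time stands still between calls to the robot, and variables do not carry over. Pictures are saved under pics/ and viewed, and the job is handed in when it is done.

```bash
mkdir -p pics; ls; cat > h.py <<'E'
import numpy as np, cv2
from scipy.spatial.transform import Rotation as R
from plant import status, imaging, order
def snap(name,fn):
    s=status.read_state(); p=imaging.read_camera(name)
    cv2.imwrite('pics/'+fn+'.png',cv2.cvtColor(p['pixels'],cv2.COLOR_RGB2BGR))
    return s,p
def wfc(s,p):
    if 'world_from_camera' in p: return np.array(p['world_from_camera'])
    T=np.eye(4);T[:3,:3]=R.from_quat(s['tool_rot']).as_matrix();T[:3,3]=s['ee_pos']
    return T@np.array(p['mount'])
def px2w(s,p,u,v,z):
    T=wfc(s,p);K=np.array(p['mtx'])
    d=T[:3,:3]@np.linalg.inv(K)@np.array([u,v,1.]);o=T[:3,3]
    return o+d*(z-o[2])/d[2]
def w2px(s,p,X):
    T=np.linalg.inv(wfc(s,p));q=np.array(p['mtx'])@(T[:3,:3]@np.array(X)+T[:3,3])
    return q[:2]/q[2]
E
python3 - <<'E'
from h import *
s=status.read_state();print(s)
for n in ['scene','top','wrist']:
    s,p=snap(n,n+'0'); print(n,p['mtx'],p.get('world_from_camera',p.get('mount')))
    if n!='wrist':
        for q in ['brush','tweezer','pusher','comb','vial','drawer','pull','clip0','bay','lens_tray','wood_box','cream_jar','tumbler','soap_pump','soap_dish']:
            print(q,[(round(d['p'],2),[int(b*k) for b,k in zip(d['box'],(512,384,512,384))]) for d in imaging.find_in(p,q)][:5])
E
```

```text
pics
{'time_s': 0.0, 'joints': array([ 1.20341386e+00,  4.80859900e-01,  1.59689955e+00,  3.41827762e-06,
        1.06509504e+00, -4.66431319e-02]), 'joint_vel': array([-5.54126350e-04,  1.02474319e-03, -1.49563437e-03, -6.18734439e-04,
        5.89628219e-05, -8.30851039e-04]), 'joint_efforts': array([-1.75649220e-03, -9.50665212e+01, -4.30201042e+01,  8.89543594e-05,
        1.18523795e-02,  5.09370875e-05]), 'ee_pos': array([0.20476027, 0.61640902, 0.19764464]), 'tool_rot': array([ 1.59683926e-01,  9.87167993e-01, -6.17140797e-04, -1.31140144e-04]), 'contact_force': array([-0.35796448,  0.92795567, -0.22716981]), 'moment': array([ 0.01796254, -0.01012874,  0.01908202]), 'grip_width': 0.9998672481296867}
scene [[467.53937744   0.         256.14542324]
 [  0.         467.53937744 183.88792135]
 [  0.           0.           1.        ]] [[ 0.85064159  0.44107664 -0.28611236  0.93556728]
 [ 0.52556967 -0.699315    0.48449463 -0.66539359]
 [ 0.0136166  -0.56250326 -0.82668293  1.1785891 ]
 [ 0.          0.          0.          1.        ]]
brush [(0.71, [208, 262, 229, 303]), (0.33, [2
[... 1313 characters left out ...]
0.98, [152, 152, 240, 228])]
lens_tray [(0.98, [257, 128, 296, 153]), (0.67, [96, 161, 126, 181])]
wood_box [(0.58, [370, 171, 416, 205])]
cream_jar [(0.48, [281, 242, 295, 257])]
tumbler [(0.93, [76, 192, 108, 216])]
soap_pump [(0.66, [96, 162, 128, 182])]
soap_dish [(0.97, [310, 130, 348, 154])]
wrist [[328.33217177   0.         253.19760794]
 [  0.         328.33217177 193.46282454]
 [  0.           0.           1.        ]] [[ 5.12813358e-04 -9.51949036e-01 -3.06256051e-01  7.81136288e-02]
 [ 9.99999864e-01  4.59667380e-04  2.45655128e-04  4.37214405e-04]
 [-9.30752458e-05 -3.06256136e-01  9.51949143e-01 -1.75074826e-01]
 [ 0.00000000e+00  0.00000000e+00  0.00000000e+00  1.00000000e+00]]
```

```bash
python3 - <<'E'
import cv2
for n in ['scene','top']:
    im=cv2.imread(f'pics/{n}0.png')
    cv2.imwrite(f'pics/{n}0b.png',cv2.resize(im,(800,600),interpolation=cv2.INTER_CUBIC))
im=cv2.imread('pics/scene0.png')[80:320,90:350]
cv2.imwrite('pics/scene0c.png',cv2.resize(im,None,fx=2.5*1.0,fy=2.5,interpolation=cv2.INTER_CUBIC))
E
```

```text
(no output)
```

View pics/top0b.png

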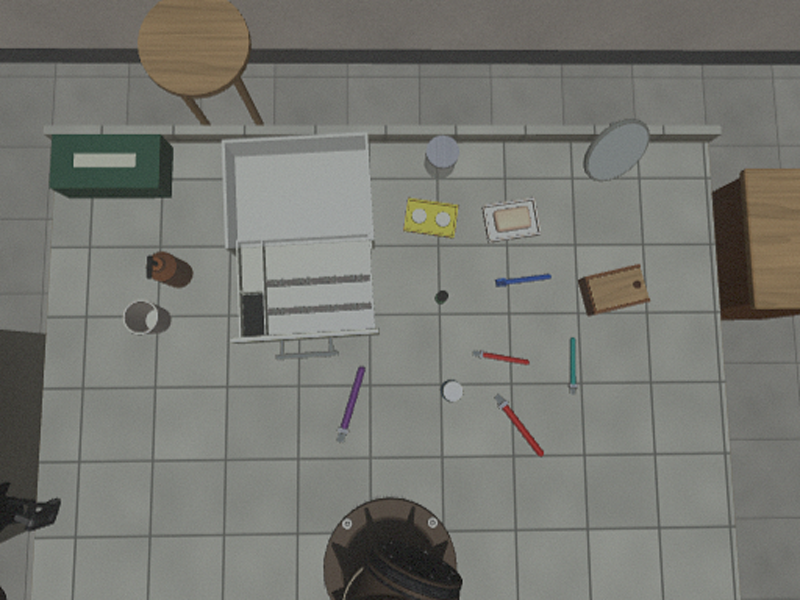

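View pics/scene0c.png

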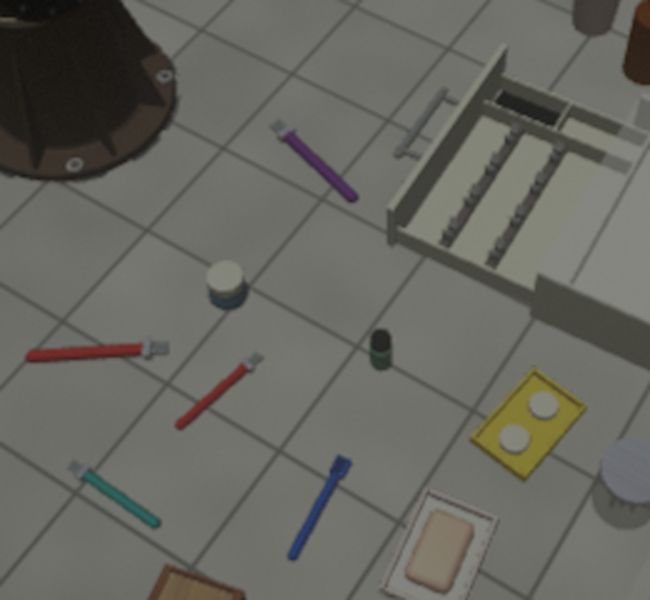

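The top view (800 px wide) shows these pusher look-alikes:
- small red at (503,357)
- long red at (520,425)
- purple at (351,403)
- turquoise at (573,365)

The small red one is the pusher. The blue comb is at (523,280) and the vial at (441,297). I see no brush or tweezer so far. Next I'll measure.

```bash
cat >> h.py <<'E'
def seg(p,name,lo=60):
    hsv=cv2.cvtColor(p['pixels'],cv2.COLOR_RGB2HSV).astype(int);h,s,v=hsv[...,0],hsv[...,1],hsv[...,2]
    m={'red':((h<8)|(h>172))&(s>120)&(v>60),'blue':(h>105)&(h<125)&(s>120)&(v>40),'purple':(h>130)&(h<160)&(s>80),'teal':(h>80)&(h<98)&(s>100)}[name]
    m=m.astype(np.uint8)
    n,l,st,c=cv2.connectedComponentsWithStats(m,connectivity=8)
    return [(l==i) for i in range(1,n) if st[i,4]>lo]
def lines(s,p,name,lo=60,z=.006):
    out=[]
    for m in seg(p,name,lo):
        v,u=np.nonzero(m)
        P=np.array([px2w(s,p,a,b,z)[:2] for a,b in zip(u,v)])
        c=P.mean(0);w,V=np.linalg.eigh(np.cov((P-c).T));d=V[:,1];t=(P-c)@d
        e=[c+d*t.min(),c+d*t.max()]
        out.append((len(u),u.mean().round(),v.mean().round(),(np.array(e)).round(4).tolist(),round(float(np.ptp(t)),4),round(float(np.degrees(np.arctan2(d[1],d[0]))),1),np.round((e[0]+e[1])/2,4).tolist()))
    return out
E
python3 - <<'E'
from h import *
for n in ['scene','top']:
    s,p=snap(n,n+'1')
    for c in ['red','blue','purple','teal']:
        for l in lines(s,p,c,40): print(n,c,l)
    if n=='top':
        print('vial top cap',px2w(s,p,441/1.5625,296/1.5625,.056))
    for q,z in [('wood_box',.05),('cream_jar',.042)]: pass
im=cv2.imread('pics/top1.png')[215:300,290:375];cv2.imwrite('pics/crop1.png',cv2.resize(im,None,fx=6,fy=6,interpolation=cv2.INTER_CUBIC))
im=cv2.imread('pics/scene1.png');cv2.imwrite('pics/scene1b.png',cv2.resize(im,(800,600)))
E
```

```text
scene red (192, np.float64(123.0), np.float64(221.0), [[0.3263, -0.2518], [0.2238, -0.3277]], 0.1276, -143.5, [0.275, -0.2897])
scene red (105, np.float64(174.0), np.float64(238.0), [[0.4234, -0.3059], [0.4409, -0.2073]], 0.1002, 80.0, [0.4322, -0.2566])
scene blue (143, np.float64(217.0), np.float64(283.0), [[0.6149, -0.3638], [0.6009, -0.2418]], 0.1227, 96.6, [0.6079, -0.3028])
scene purple (132, np.float64(218.0), np.float64(146.0), [[0.4132, 0.0607], [0.2816, 0.1011]], 0.1377, 162.9, [0.3474, 0.0809])
scene teal (119, np.float64(138.0), np.float64(279.0), [[0.4761, -0.4083], [0.3747, -0.4039]], 0.1015, 177.5, [0.4254, -0.4061])
top red (78, np.float64(323.0), np.float64(229.0), [[0.4262, -0.3057], [0.4443, -0.2088]], 0.0985, 79.4, [0.4352, -0.2572])
top red (147, np.float64(335.0), np.float64(275.0), [[0.3289, -0.2533], [0.2259, -0.3303]], 0.1286, -143.2, [0.2774, -0.2918])
top blue (80, np.float64(334.0), np.float64(178.0), [[0.6165, -0.3616], [0.6041, -0.2444]], 0.1178, 96.0, [0.6103, -0.303])
top purple (157, np.float64(226.0), np.float64(254.0), [[0.4179, 0.0581], [0.2893, 0.0978]], 0.1346, 162.8, [0.3536, 0.078])
top teal (86, np.float64(366.0), np.float64(231.0), [[0.478, -0.4081], [0.3785, -0.4041]], 0.0996, 177.7, [0.4282, -0.4061])
vial top cap [ 0.56692644 -0.11392806  0.056     ]
```

View pics/crop1.png

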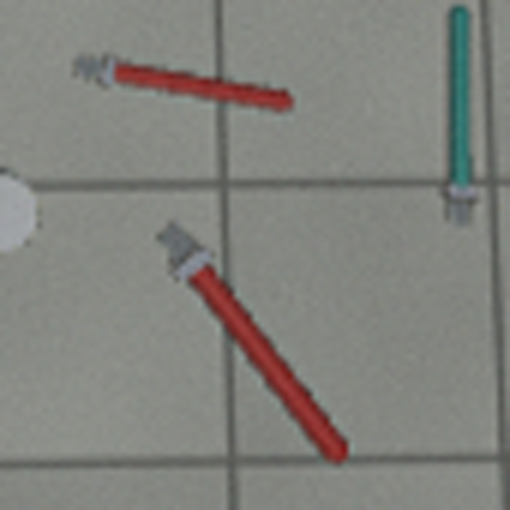

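View pics/scene1b.png

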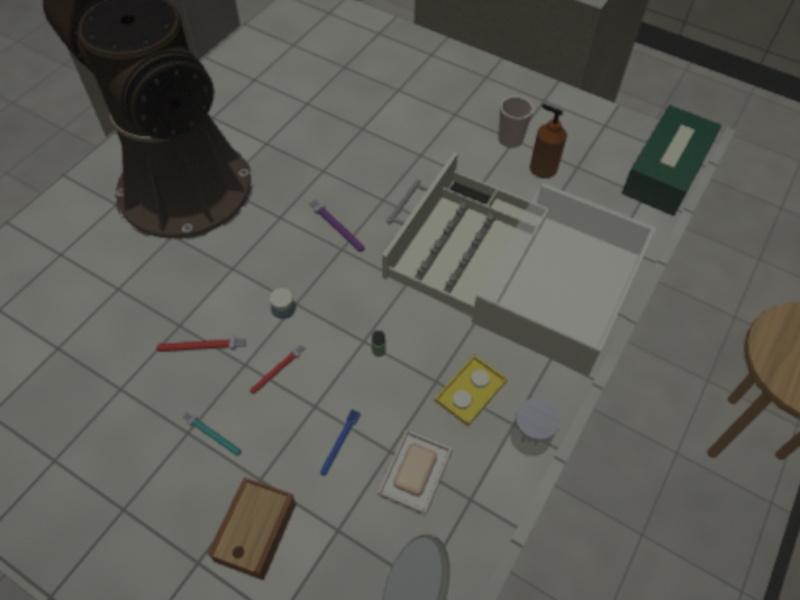

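Only the small red pusher and the blue comb are out; the scene and top cameras agree on their positions within 3 mm. I'll estimate the drawer frame, then look closer with the wrist camera.

```bash
python3 - <<'E'
from h import *
s,p=snap('top','top2')
k=1.5625
for nm,u,v,z in [('panel L',233,341,.086),('panel R',378,331,.086),('pull L',277,357,.062),('pull R',338,353,.062),('org backL',223,142,.095),('org backR',367,133,.095),('mouthL',225,247,.095),('mouthR',372,237,.095),('strip1L',267,308+2,.044),('strip1R',371,307,.044)]:
    print(nm,px2w(s,p,u/k,v/k,z).round(4))
im=cv2.imread('pics/top2.png')[145:240,140:250];cv2.imwrite('pics/crop2.png',cv2.resize(im,None,fx=6,fy=6,interpolation=cv2.INTER_CUBIC))
E
```

```text
panel L [0.4735 0.3186 0.086 ]
panel R [0.4915 0.021  0.086 ]
pull L [0.4403 0.2326 0.062 ]
pull R [0.4474 0.1053 0.062 ]
org backL [0.8938 0.3461 0.095 ]
org backR [0.9133 0.0416 0.095 ]
mouthL [0.6679 0.3368 0.095 ]
mouthR [0.6875 0.0322 0.095 ]
strip1L [0.5409 0.2584 0.044 ]
strip1R [0.5456 0.036  0.044 ]
```

View pics/crop2.png

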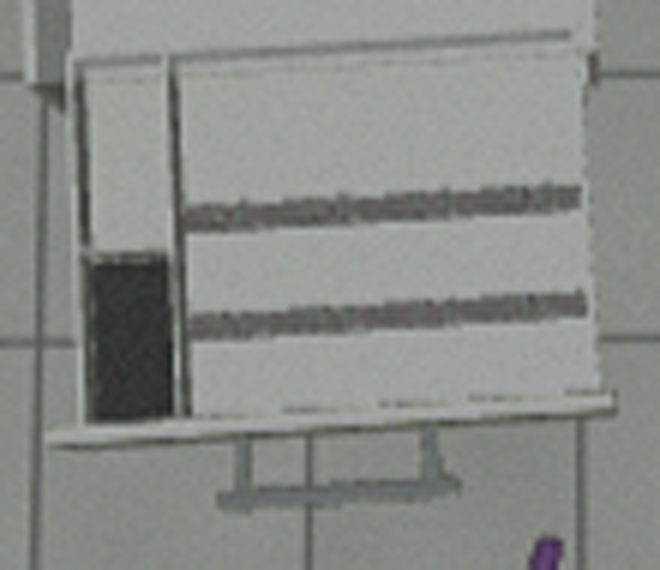

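```bash
cat >> h.py <<'E'
def go(x,y,z,yaw_y,s=None):
    """print shift/turn (tool axes, deg) to a tool-down pose with tool y axis at world angle yaw_y deg"""
    s=s or status.read_state();Rm=R.from_quat(s['tool_rot'])
    best=None
    c,sn=np.cos(np.radians(yaw_y)),np.sin(np.radians(yaw_y))
    yy=np.array([c,sn,0]);zz=np.array([0,0,-1.]);xx=np.cross(yy,zz)
    T=R.from_matrix(np.c_[xx,yy,zz])
    sh=Rm.inv().apply(np.array([x,y,z])-s['ee_pos']);rv=(Rm.inv()*T).as_rotvec(degrees=True)
    print('shift',sh.round(4),'turn',rv.round(1),'rows',max(np.linalg.norm(sh)/.0625,np.linalg.norm(rv)/10.7).round(1))
def st():
    s=status.read_state();y=R.from_quat(s['tool_rot']).as_matrix()
    print('t',round(s['time_s'],2),'pos',s['ee_pos'].round(4),'yaw_y',np.degrees(np.arctan2(y[1,1],y[0,1])).round(2),'z',y[:,2].round(3),'F',s['contact_force'].round(1),'grip mm',round(s['grip_width']*85.4,1),'j6',s['joints'][5].round(2))
E
python3 -c "
from h import *
go(.535,.17,.16,93.6)"
```

```text
shift [-0.4541 -0.32    0.0383] turn [  0.  -0. -22.] rows 8.9
```

```bash
python3 -m pendant '[[[-0.454,-0.32,0.038],[0,0,-22],0.085],[[-0.454,-0.32,0.038],[0,0,-22],0.085],[[-0.454,-0.32,0.038],[0,0,-22],0.085],[[-0.454,-0.32,0.038],[0,0,-22],0.085],[[-0.454,-0.32,0.038],[0,0,-22],0.085],[[-0.454,-0.32,0.038],[0,0,-22],0.085],[[-0.454,-0.32,0.038],[0,0,-22],0.085],[[-0.454,-0.32,0.038],[0,0,-22],0.085]]'
python3 -c "
from h import *
st();go(.535,.17,.16,93.6)"
```

```text
time_s: 2.8
ee_pos: [0.4989, 0.2187, 0.1647]
tool_rot: [-0.032, 1.0, 0.0, 0.0]
contact_force: [0.8, 0.1, -0.1]
grip_width: 0.995
t 2.8 pos [0.4989 0.2187 0.1647] yaw_y 93.62 z [ 0.001  0.    -1.   ] F [ 0.8  0.1 -0.1] grip mm 85.0 j6 -1.28
shift [-0.033  -0.0509  0.0047] turn [0. 0. 0.] rows 1.0
```

```bash
python3 -m pendant '[[[-0.033,-0.051,0.005],[0,0,0],0.085],[[-0.033,-0.051,0.005],[0,0,0],0.085],[[-0.033,-0.051,0.005],[0,0,0],0.085]]'
python3 - <<'E'
from h import *
st()
s,p=snap('wrist','w1')
im=cv2.imread('pics/w1.png');cv2.imwrite('pics/w1b.png',cv2.resize(im,(800,600)))
np.savez('w1.npz',pos=s['ee_pos'],rot=s['tool_rot'])
E
```

```text
time_s: 3.18
ee_pos: [0.5348, 0.1698, 0.1596]
tool_rot: [-0.031, 1.0, 0.0, 0.0]
contact_force: [0.3, 0.3, -0.4]
grip_width: 0.996
t 3.17 pos [0.5348 0.1698 0.1596] yaw_y 93.56 z [ 0.  0. -1.] F [ 0.3  0.3 -0.4] grip mm 85.0 j6 -1.38
```

View pics/w1b.png

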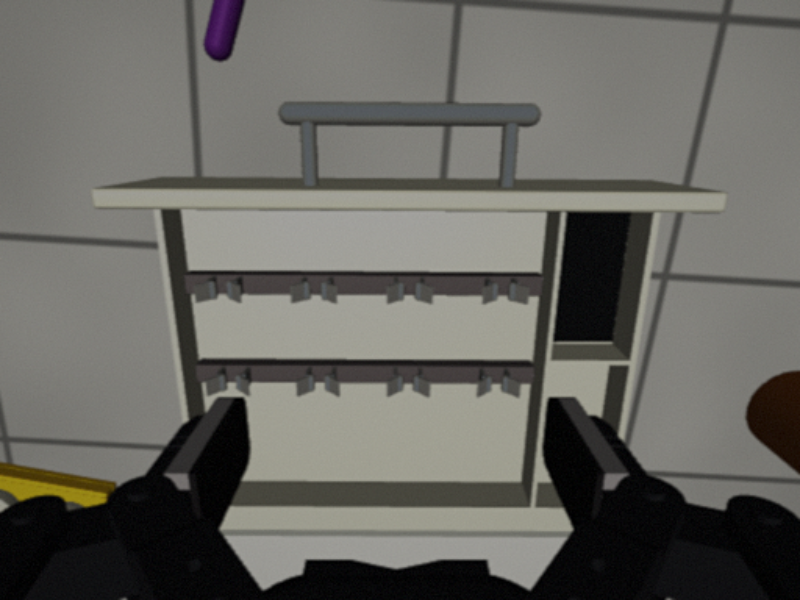

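```bash
python3 - <<'E'
import cv2
im=cv2.imread('pics/w1.png')[165:262,110:360]
cv2.imwrite('pics/w1c.png',cv2.resize(im,(800,310),interpolation=cv2.INTER_CUBIC))
E
```

```text
(no output)
```

View pics/w1c.png

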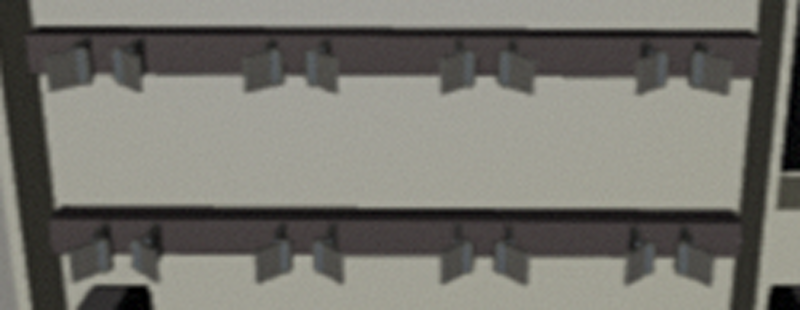

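```bash
python3 - <<'E'
from h import *
s=dict(np.load('w1.npz'));s={'ee_pos':s['pos'],'tool_rot':s['rot']}
_,p=snap('wrist','w2')
f=lambda a,b,z:px2w(s,p,110+a/3.2-.35,165+b/3.2-.35,z)[:2]
F=np.array([f((a+b)/2,(c+d)/2,.044) for a,b,c,d in [(50,142,92,92),(245,337,92,93),(441,533,94,95),(637,728,93,95)]])
B=np.array([f((a+b)/2,(c+d)/2,.044) for a,b,c,d in [(72,158,283,282),(258,343,283,284),(443,528,284,286),(627,711,285,286)]])
print(F.round(4),B.round(4));print(np.linalg.norm(B-F,axis=1),np.linalg.norm(np.diff(F,axis=0),axis=1))
print('width',np.linalg.norm(f(50,92,.044)-f(142,92,.044)))
dy=(F[3]-F[0]+B[3]-B[0]);dy/=np.linalg.norm(dy);dx=(B-F).mean(0);dx/=np.linalg.norm(dx)
yaw=np.arctan2(-dy[0],dy[1]);yx=np.arctan2(dx[1],dx[0]);print('yaw',np.degrees([yaw,yx]))
ex=np.array([np.cos(yaw),np.sin(yaw)]);ey=np.array([-ex[1],ex[0]])
M=(F+B).mean(0)/2-.0065*ex
print('clips',[(M+ey*.057*(i-1.5)).round(4).tolist() for i in range(4)])
# mid clips relative to drawer middle: clip3 y + 29 -> wall
g=lambda a,b,z:px2w(s,p,a/1.5625,b/1.5625,z)[:2]
print('panel inner top',g(95,206,.086),g(724,210,.086),'pull',g(280,113,.0675),g(540,114,.0675))
print('bay floor corners',[g(*q,.012).round(4).tolist() for q in [(567,212),(630,212),(556,342),(615,343)]])
E
```

```text
[[0.5569 0.0658]
 [0.5535 0.1223]
 [0.5505 0.1792]
 [0.5468 0.236 ]] [[0.6186 0.0689]
 [0.6153 0.1261]
 [0.6123 0.1831]
 [0.6089 0.2397]]
[0.06176364 0.06195768 0.0618694  0.0622007 ] [0.05665527 0.05698088 0.05686305]
width 0.02673058028802499
yaw [3.29669492 3.38126442]
clips [[0.5813, 0.0669], [0.578, 0.1238], [0.5747, 0.1807], [0.5715, 0.2376]]
panel inner top [0.49738309 0.02319629] [0.48039557 0.32519146] pull [0.44927017 0.10815888] [0.44177358 0.23513882]
bay floor corners [[0.4947, 0.2751], [0.4923, 0.3144], [0.5821, 0.2821], [0.5803, 0.3221]]
```

The measurements hold: clip pitch 57 mm, jaw spacing 62 mm, flare 26.7 mm, drawer yaw about 3.3°. Next I'll hover over the pusher.

```bash
python3 -c "
from h import *
go(.435,-.253,.14,-10.3)"
```

```text
shift [ 0.1264 -0.4166  0.0196] turn [  0.  -0. 104.] rows 9.7
```

```bash
python3 -m pendant '[[[0.126,-0.417,0.02],[0,0,104],0.085],[[0.126,-0.417,0.02],[0,0,104],0.085],[[0.126,-0.417,0.02],[0,0,104],0.085],[[0.126,-0.417,0.02],[0,0,104],0.085],[[0.126,-0.417,0.02],[0,0,104],0.085],[[0.126,-0.417,0.02],[0,0,104],0.085],[[0.126,-0.417,0.02],[0,0,104],0.085],[[0.126,-0.417,0.02],[0,0,104],0.085]]'
python3 -c "
from h import *
go(.435,-.253,.14,-10.3)"
```

```text
time_s: 4.28
ee_pos: [0.435, -0.256, 0.1397]
tool_rot: [0.661, 0.75, 0.0, 0.001]
contact_force: [0.7, 0.8, -0.2]
grip_width: 0.997
shift [ 0.0029  0.0004 -0.0003] turn [ 0.1  0.  17.5] rows 1.6
```

```bash
python3 -m pendant '[[[0.003,0,0],[0,0,17.5],0.085],[[0.003,0,0],[0,0,17.5],0.085],[[0.003,0,0],[0,0,17.5],0.085]]'
python3 - <<'E'
from h import *
st()
s,p=snap('wrist','w3')
for l in lines(s,p,'red',100): print(l)
im=cv2.imread('pics/w3.png');cv2.imwrite('pics/w3b.png',im)
E
```

```text
time_s: 4.65
ee_pos: [0.435, -0.2519, 0.1399]
tool_rot: [0.767, 0.642, 0.0, 0.001]
contact_force: [0.3, 0.5, -0.1]
grip_width: 0.995
t 4.65 pos [ 0.435  -0.2519  0.1399] yaw_y -10.18 z [ 0.001 -0.001 -1.   ] F [ 0.3  0.5 -0.1] grip mm 85.0 j6 -0.41
(1150, np.float64(253.0), np.float64(176.0), [[0.4252, -0.3088], [0.4438, -0.2085]], 0.102, 79.5, [0.4345, -0.2586])
(1618, np.float64(110.0), np.float64(235.0), [[0.3285, -0.2536], [0.2219, -0.3327]], 0.1327, -143.4, [0.2752, -0.2931])
```

View pics/w3b.png

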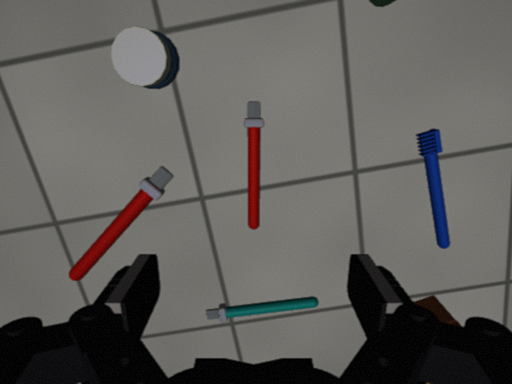

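The wrist picture shows the pusher at (253,175) between the fingers, with the long red one clear to the left. I'll descend with a 40 mm opening and grip.

```bash
python3 -c "
from h import *
go(.435,-.2555,.004,-10.4)"
python3 -m pendant '[[[-0.0035,0.0005,0.05],[0,0,0],0.04],[[-0.0035,0.0005,0.1],[0,0,0],0.04],[[-0.0035,0.0005,0.125],[0,0,0],0.04],[[-0.0035,0.0005,0.133],[0,0,0],0.04],[[-0.0035,0.0005,0.1365],[0,0,0],0.04],[[-0.0035,0.0005,0.1365],[0,0,0],0.04]]' 60
python3 -c "
from h import *
st()"
```

```text
shift [-0.0034  0.0004  0.1359] turn [0.1 0.  0.3] rows 2.2
time_s: 5.45
ee_pos: [0.4357, -0.2559, 0.0042]
tool_rot: [0.766, 0.643, 0.0, 0.001]
contact_force: [-0.6, -0.3, 0.8]
grip_width: 0.47
t 5.45 pos [ 0.4357 -0.2559  0.0042] yaw_y -10.01 z [ 0.002 -0.001 -1.   ] F [-0.6 -0.3  0.8] grip mm 40.2 j6 -0.42
```

```bash
python3 -m pendant '[[[0,0,0.002],[0,0,0],0.02],[[0,0,0.002],[0,0,0],0.0],[[0,0,0.002],[0,0,0],0.0],[[0,0,0.002],[0,0,0],0.0],[[0,0,0.002],[0,0,0],0.0],[[0,0,0.002],[0,0,0],0.0],[[0,0,0.002],[0,0,0],0.0]]' 70
python3 -c "
from h import *
st()"
```

```text
time_s: 6.32
ee_pos: [0.4357, -0.2559, 0.0022]
tool_rot: [0.766, 0.643, 0.0, 0.001]
contact_force: [0.3, 0.4, 1.1]
grip_width: -0.002
t 6.33 pos [ 0.4357 -0.2559  0.0022] yaw_y -10.01 z [ 0.002 -0.001 -1.   ] F [0.3 0.4 1.1] grip mm -0.1 j6 -0.42
```

```bash
python3 -m pendant '[[[0,0,-0.05],[0,0,0],0.0],[[0,0,-0.1],[0,0,0],0.0],[[0,0,-0.137],[0,0,0],0.04],[[0,0,-0.137],[0,0,0],0.04]]'
python3 - <<'E'
from h import *
st()
s,p=snap('wrist','w4')
for l in lines(s,p,'red',100): print(l)
for l in lines(s,p,'blue',100): print(l)
s,p=snap('top','t4')
for l in lines(s,p,'red',40): print(l)
for l in lines(s,p,'blue',40): print(l)
E
```

```text
time_s: 6.82
ee_pos: [0.4369, -0.2567, 0.1418]
tool_rot: [0.766, 0.643, 0.001, 0.004]
contact_force: [0.0, 0.1, -0.0]
grip_width: 0.42
t 6.83 pos [ 0.4369 -0.2567  0.1418] yaw_y -10.0 z [ 0.007 -0.004 -1.   ] F [ 0.   0.1 -0. ] grip mm 35.9 j6 -0.42
(1132, np.float64(250.0), np.float64(171.0), [[0.4258, -0.3089], [0.4436, -0.208]], 0.1025, 80.0, [0.4347, -0.2585])
(1644, np.float64(106.0), np.float64(230.0), [[0.3287, -0.2535], [0.222, -0.3326]], 0.1328, -143.4, [0.2753, -0.2931])
(1597, np.float64(431.0), np.float64(178.0), [[0.6174, -0.3657], [0.6031, -0.2405]], 0.1261, 96.5, [0.6103, -0.3031])
(60, np.float64(320.0), np.float64(228.0), [[0.4303, -0.2816], [0.4443, -0.2088]], 0.0742, 79.1, [0.4373, -0.2452])
(80, np.float64(334.0), np.float64(178.0), [[0.6167, -0.3616], [0.6039, -0.2444]], 0.1178, 96.3, [0.6103, -0.303])
```

View pics/w4.png

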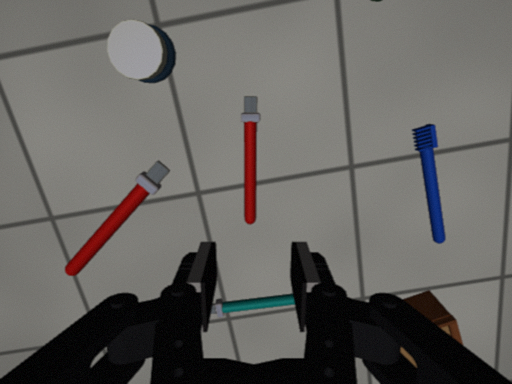

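The fingers closed on nothing and the pusher has not moved. I need to see where the fingertips really are, so I'll take pictures shut and at low height.

```bash
python3 -m pendant '[[[-0.001,0,0.06],[0,0,0],0.04],[[-0.001,0,0.11],[0,0,0],0.04],[[-0.001,0,0.136],[0,0,0],0.04],[[-0.001,0,0.139],[0,0,0],0.04],[[-0.001,0,0.139],[0,0,0],0.04]]'
python3 - <<'E'
from h import *
st()
s,p=snap('wrist','w5')
X=s['ee_pos'];print('tcp px',w2px(s,p,X),'barrel px',w2px(s,p,[.435,-.2555,.006]))
s,p=snap('scene','s5')
print(w2px(s,p,X))
im=cv2.imread('pics/s5.png')[170:290,110:250];cv2.imwrite('pics/s5c.png',cv2.resize(im,None,fx=5,fy=5,interpolation=cv2.INTER_CUBIC))
E
```

```text
time_s: 7.55
ee_pos: [0.4352, -0.2566, -0.0001]
tool_rot: [0.766, 0.643, 0.0, 0.001]
contact_force: [-0.5, 0.1, 0.8]
grip_width: 0.466
t 7.55 pos [ 4.352e-01 -2.566e-01 -1.000e-04] yaw_y -10.01 z [ 0.002 -0.001 -1.   ] F [-0.5  0.1  0.8] grip mm 39.8 j6 -0.42
tcp px [252.40934949 230.39173292] barrel px [251.66960799 233.0896517 ]
[175.53004295 239.49178959]
```

View pics/w5.png

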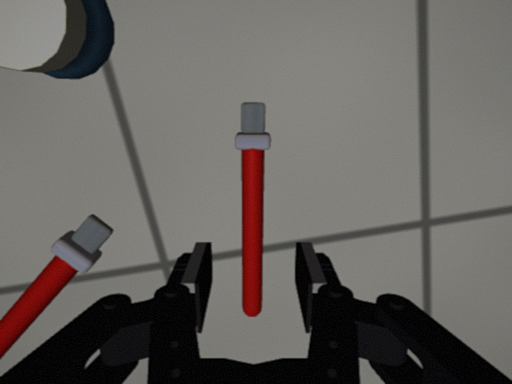

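View pics/s5c.png

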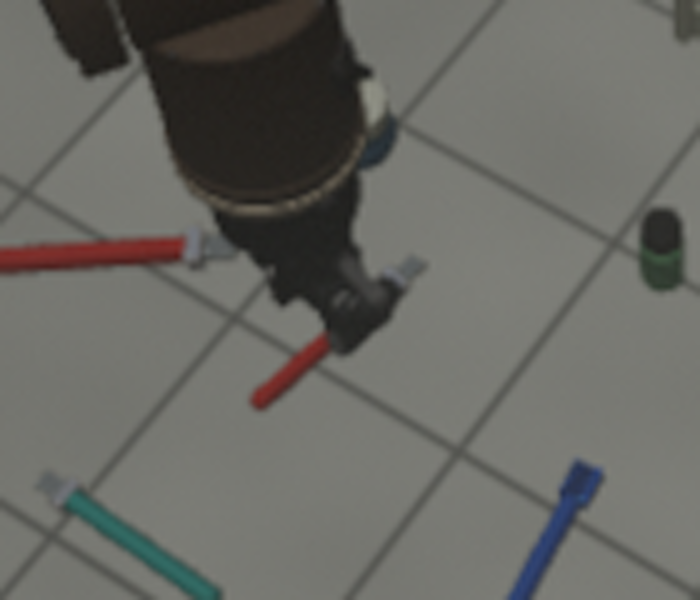

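The tips stand well above the table although the TCP reads z≈0 with no contact force. The real tip end therefore sits behind the nominal TCP at this opening, so I'll lower in small guarded steps.

```bash
python3 -m pendant '[[[0,0,0.002],[0,0,0],0.04],[[0,0,0.004],[0,0,0],0.04],[[0,0,0.004],[0,0,0],0.04]]'; python3 -m pendant '[[[0,0,0.002],[0,0,0],0.04],[[0,0,0.003],[0,0,0],0.04],[[0,0,0.003],[0,0,0],0.04]]'
python3 - <<'E'
from h import *
s,p=snap('wrist','w6')
im=cv2.imread('pics/w6.png')[200:384,150:370];cv2.imwrite('pics/w6c.png',cv2.resize(im,None,fx=3,fy=3,interpolation=cv2.INTER_CUBIC))
E
```

```text
time_s: 8.02
ee_pos: [0.436, -0.2572, -0.003]
tool_rot: [0.766, 0.643, 0.001, 0.002]
contact_force: [0.1, 0.2, -0.9]
grip_width: 0.47
time_s: 8.4
ee_pos: [0.4359, -0.2571, -0.0061]
tool_rot: [0.766, 0.643, 0.001, 0.002]
contact_force: [-0.3, -0.6, -0.6]
grip_width: 0.467
```

View pics/w6c.png

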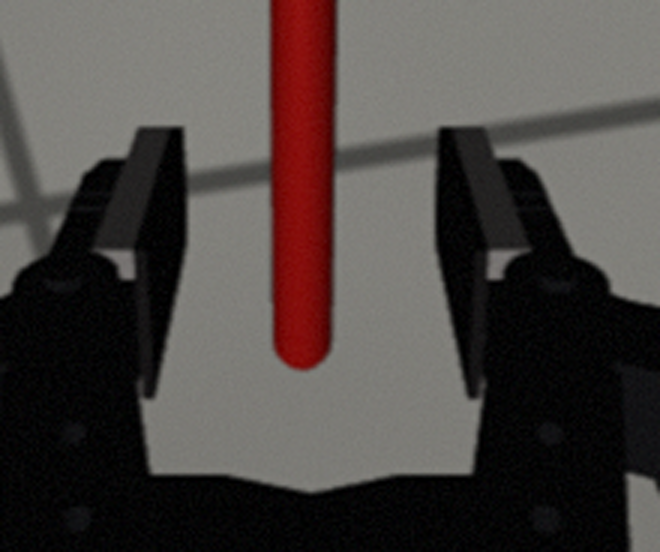

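```bash
python3 - <<'E'
from h import *
s,p=snap('scene','s6')
Rm=R.from_quat(s['tool_rot'])
im=cv2.imread('pics/s6.png')[200:280,140:220];im=cv2.resize(im,None,fx=7,fy=7,interpolation=cv2.INTER_CUBIC)
for h,c in [(0,(0,255,0)),(.015,(0,255,255)),(.03,(255,0,255))]:
  for yy in (-.02,.02):
    for xx in (-.011,.011):
      q=w2px(s,p,np.array([*s['ee_pos'][:2],0])+[0,0,h]+Rm.apply([xx,yy,0]));q=(q-[140,200]+.5)*7
      cv2.circle(im,tuple(int(i) for i in q),4,c,-1)
im=cv2.convertScaleAbs(im,alpha=2.2,beta=20)
cv2.imwrite('pics/s6c.png',im)
E
```

```text
(no output)
```

View pics/s6c.png

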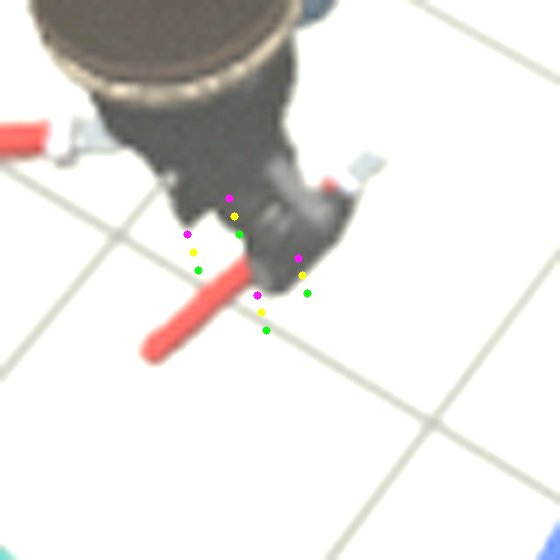

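The overlay puts the tips (opening 40) about 30 mm above the table while the TCP reads -6 mm. The fingers end roughly 33 mm short of the nominal TCP, so I'll keep lowering under guard until contact shows.

```bash
python3 -m pendant '[[[0,0,0.006],[0,0,0],0.03],[[0,0,0.012],[0,0,0],0.03],[[0,0,0.012],[0,0,0],0.03]]'; python3 -m pendant '[[[0,0,0.003],[0,0,0],0.03],[[0,0,0.005],[0,0,0],0.03],[[0,0,0.005],[0,0,0],0.03]]'
python3 - <<'E'
from h import *
st()
s,p=snap('wrist','w7')
im=cv2.imread('pics/w7.png')[200:384,150:370];cv2.imwrite('pics/w7c.png',cv2.resize(im,None,fx=3,fy=3,interpolation=cv2.INTER_CUBIC))
E
```

```text
time_s: 8.88
ee_pos: [0.4357, -0.2569, -0.0187]
tool_rot: [0.766, 0.643, 0.001, 0.002]
contact_force: [-0.6, 0.8, -0.1]
grip_width: 0.346
time_s: 9.25
ee_pos: [0.4356, -0.2569, -0.0238]
tool_rot: [0.766, 0.643, 0.001, 0.001]
contact_force: [-0.4, -0.8, -0.2]
grip_width: 0.349
t 9.25 pos [ 0.4356 -0.2569 -0.0238] yaw_y -10.01 z [ 0.003 -0.002 -1.   ] F [-0.4 -0.8 -0.2] grip mm 29.8 j6 -0.42
```

View pics/w7c.png

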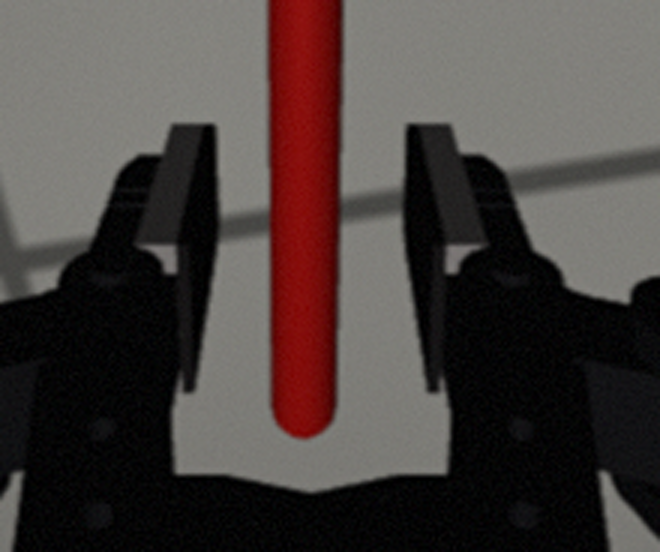

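```bash
python3 -m pendant '[[[0,0,0.003],[0,0,0],0.03],[[0,0,0.005],[0,0,0],0.025],[[0,0,0.005],[0,0,0],0.025]]'; python3 -m pendant '[[[0,0,0.002],[0,0,0],0.025],[[0,0,0.003],[0,0,0],0.025],[[0,0,0.003],[0,0,0],0.025]]'
```

```text
time_s: 9.68
ee_pos: [0.4355, -0.2569, -0.0289]
tool_rot: [0.766, 0.643, 0.001, 0.001]
contact_force: [0.1, -0.2, 0.6]
grip_width: 0.292
time_s: 10.05
ee_pos: [0.4355, -0.2569, -0.032]
tool_rot: [0.766, 0.643, 0.0, 0.001]
contact_force: [0.8, -0.6, -0.4]
grip_width: 0.293
```

```bash
python3 - <<'E'
from h import *
st()
s,p=snap('wrist','w8')
im=cv2.imread('pics/w8.png')[200:384,150:370];cv2.imwrite('pics/w8c.png',cv2.resize(im,None,fx=3,fy=3,interpolation=cv2.INTER_CUBIC))
E
```

```text
t 10.05 pos [ 0.4355 -0.2569 -0.032 ] yaw_y -10.01 z [ 0.002 -0.001 -1.   ] F [ 0.8 -0.6 -0.4] grip mm 25.1 j6 -0.42
```

View pics/w8c.png

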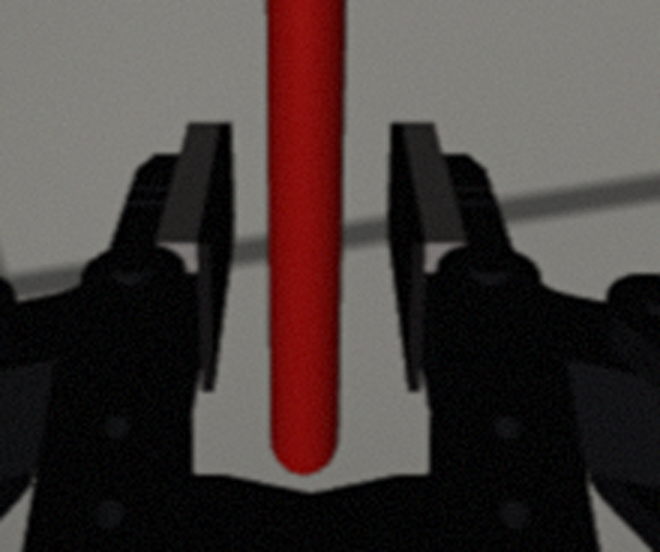

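```bash
python3 -m pendant '[[[0,0,0.002],[0,0,0],0.02],[[0,0,0.002],[0,0,0],0.02]]';  python3 -m pendant '[[[0,0,0],[0,0,0],0.0],[[0,0,0],[0,0,0],0.0],[[0,0,0],[0,0,0],0.0],[[0,0,0],[0,0,0],0.0]]' 80
```

```text
time_s: 10.35
ee_pos: [0.4357, -0.257, -0.0329]
tool_rot: [0.766, 0.643, 0.001, 0.002]
contact_force: [-3.4, 2.4, 27.9]
grip_width: 0.232
time_s: 10.85
ee_pos: [0.4359, -0.2571, -0.0324]
tool_rot: [0.766, 0.643, 0.001, 0.002]
contact_force: [-3.4, 1.2, 15.7]
grip_width: 0.098
```

```bash
python3 -m pendant '[[[0,0,-0.004],[0,0,0],0.0],[[0,0,-0.02],[0,0,0],0.0],[[0,0,-0.06],[0,0,0],0.0],[[0,0,-0.1],[0,0,0],0.0],[[0,0,-0.1],[0,0,0],0.0]]'
python3 - <<'E'
from h import *
st()
s,p=snap('wrist','w9')
E
```

```text
time_s: 11.48
ee_pos: [0.4372, -0.258, 0.071]
tool_rot: [0.766, 0.643, 0.001, 0.005]
contact_force: [0.8, -0.8, -1.8]
grip_width: 0.104
t 11.47 pos [ 0.4372 -0.258   0.071 ] yaw_y -10.0 z [ 0.008 -0.005 -1.   ] F [ 0.8 -0.8 -1.8] grip mm 8.9 j6 -0.42
```

View pics/w9.png

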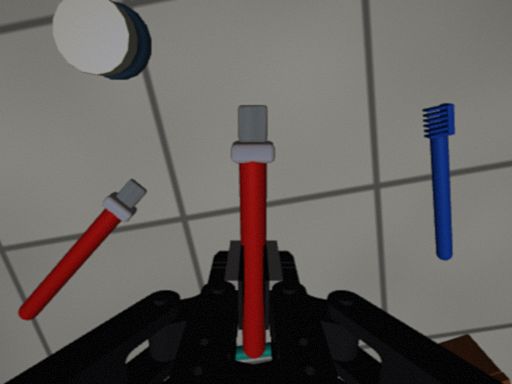

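The pusher is held level and centred: butt predicted at row 355 and seen at about 357, collar predicted at 162 and seen at about 162. Fingertips lie 32.5 mm behind the reported TCP, so the barrel axis is at TCP + 38 mm. Moving to clip 0.

```bash
python3 -c "
from h import *
go(.5813,.0669,.10,93.3)"
```

```text
shift [ 0.3445  0.0865 -0.0309] turn [ 1.000e-01  5.000e-01 -1.033e+02] rows 9.7
```

```bash
python3 -m pendant '[[[0.03,0.01,-0.03],[0,0,-10],0.0],[[0.08,0.02,-0.031],[0,0,-20],0.0],[[0.13,0.03,-0.031],[0,0,-30],0.0],[[0.18,0.045,-0.031],[0,0,-40],0.0],[[0.23,0.058,-0.031],[0,0,-50],0.0],[[0.28,0.07,-0.031],[0,0,-60],0.0],[[0.32,0.08,-0.031],[0,0,-70],0.0],[[0.3445,0.0865,-0.031],[0,0,-80],0.0]]'
python3 -c "
from h import *
st();go(.5813,.0669,.10,93.3)"
```

```text
time_s: 12.52
ee_pos: [0.5811, 0.0688, 0.0991]
tool_rot: [0.17, 0.985, -0.002, 0.003]
contact_force: [1.4, -0.9, 1.0]
grip_width: 0.099
t 12.53 pos [0.5811 0.0688 0.0991] yaw_y 70.41 z [ 0.005 -0.004 -1.   ] F [ 1.4 -0.9  1. ] grip mm 8.5 j6 -1.16
shift [-0.0008 -0.0017 -0.0009] turn [ -0.2   0.3 -22.9] rows 2.1
```

```bash
python3 -m pendant '[[[-0.001,-0.002,0],[-0.2,0.3,-11],0.0],[[-0.001,-0.002,0],[-0.2,0.3,-23],0.0],[[-0.001,-0.002,0],[-0.2,0.3,-23],0.0],[[-0.001,-0.002,0],[-0.2,0.3,-23],0.0]]'
python3 - <<'E'
from h import *
st();go(.5813,.0669,.10,93.3)
s,p=snap('wrist','w10')
for i,q in enumerate([[0.5813, 0.0669], [0.578, 0.1238], [0.5747, 0.1807], [0.5715, 0.2376]]): print(i,w2px(s,p,q+[.044]))
E
```

```text
time_s: 13.02
ee_pos: [0.581, 0.0665, 0.0986]
tool_rot: [-0.028, 1.0, 0.0, -0.0]
contact_force: [0.4, -0.9, 0.3]
grip_width: 0.096
t 13.03 pos [0.581  0.0665 0.0986] yaw_y 93.21 z [-0.001  0.    -1.   ] F [ 0.4 -0.9  0.3] grip mm 8.2 j6 -1.56
shift [-0.0004  0.0004 -0.0014] turn [ 0.  -0.  -0.1] rows 0.0
0 [253.20672276 199.20973608]
1 [330.32527644 199.10630742]
2 [407.45061254 199.00286967]
3 [484.54598353 199.02736   ]
```

View pics/w10.png

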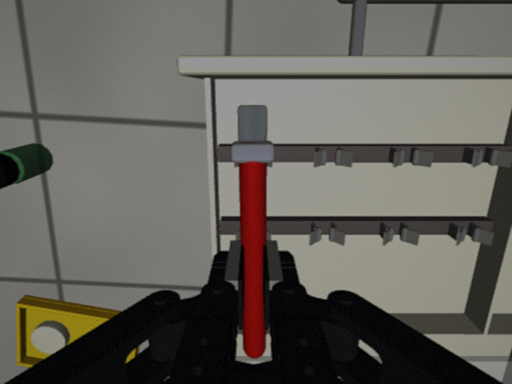

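```bash
python3 -m pendant '[[[0,0.0004,0.04],[0,0,0],0.0],[[0,0.0004,0.07],[0,0,0],0.0],[[0,0.0004,0.085],[0,0,0],0.0],[[0,0.0004,0.09],[0,0,0],0.0],[[0,0.0004,0.094],[0,0,0],0.0],[[0,0.0004,0.098],[0,0,0],0.0],[[0,0.0004,0.102],[0,0,0],0.0]]' 110; python3 -c "
from h import *
st()"
```

```text
time_s: 13.95
ee_pos: [0.5825, 0.0669, -0.0018]
tool_rot: [-0.028, 1.0, 0.0, 0.001]
contact_force: [-0.5, -1.6, 8.3]
grip_width: 0.088
t 13.95 pos [ 0.5825  0.0669 -0.0018] yaw_y 93.18 z [ 0.002  0.    -1.   ] F [-0.5 -1.6  8.3] grip mm 7.5 j6 -1.56
```

```bash
python3 -m pendant '[[[0,0,0.003],[0,0,0],0.0],[[0,0,0.006],[0,0,0],0.0],[[0,0,0.008],[0,0,0],0.0],[[0,0,0.008],[0,0,0],0.0]]'; python3 - <<'E'
from h import *
st()
s,p=snap('wrist','w11')
E
```

```text
time_s: 14.45
ee_pos: [0.584, 0.0668, -0.0086]
tool_rot: [-0.028, 1.0, 0.0, 0.003]
contact_force: [1.1, -3.1, 16.3]
grip_width: 0.085
t 14.45 pos [ 0.584   0.0668 -0.0086] yaw_y 93.18 z [ 0.005  0.    -1.   ] F [ 1.1 -3.1 16.3] grip mm 7.2 j6 -1.56
```

View pics/w11.png

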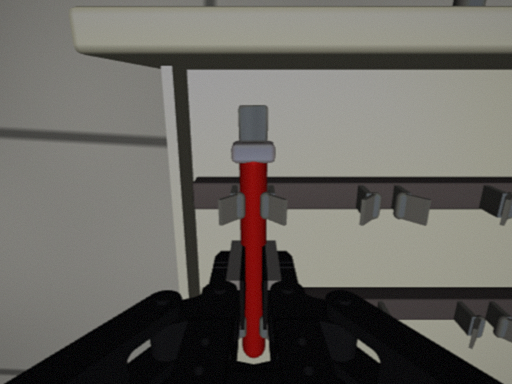

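```bash
python3 -m pendant '[[[0,0,0],[0,0,0],0.024],[[0,0,0],[0,0,0],0.024],[[0,0,-0.003],[0,0,0],0.024],[[0,0,-0.02],[0,0,0],0.024],[[0,0,-0.06],[0,0,0],0.024],[[0,0,-0.11],[0,0,0],0.03],[[0,0,-0.15],[0,0,0],0.04],[[0,0,-0.15],[0,0,0],0.04]]'; python3 - <<'E'
from h import *
st()
s,p=snap('wrist','w12')
print(lines(s,p,'red',100,.030), w2px(s,p,[.5813,.0669,.03]))
go(.61,-.308,.10,6.3)
E
```

```text
time_s: 15.5
ee_pos: [0.5853, 0.067, 0.1457]
tool_rot: [-0.028, 1.0, 0.0, 0.006]
contact_force: [0.0, -0.0, 0.4]
grip_width: 0.471
t 15.5 pos [0.5853 0.067  0.1457] yaw_y 93.19 z [ 0.012  0.001 -1.   ] F [ 0.  -0.   0.4] grip mm 40.2 j6 -1.56
[(1171, np.float64(253.0), np.float64(173.0), [[0.6374, 0.0699], [0.5353, 0.0639]], 0.1022, -176.6, [0.5864, 0.0669])] [252.95130726 171.55332249]
shift [-0.0046 -0.3758  0.0437] turn [ 0.4  0.4 86.9] rows 8.1
```

View pics/w12.png

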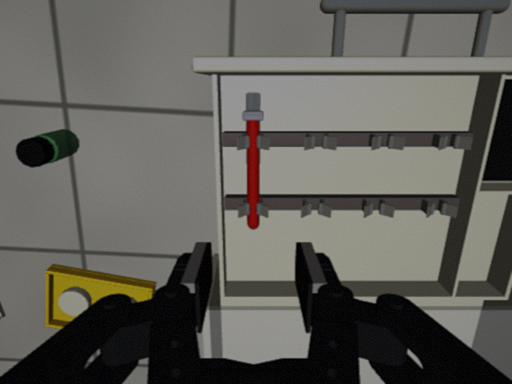

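The pusher is in clip 0, aligned to about 2 mm along and 0.5 mm across. Now the comb.

```bash
python3 -m pendant '[[[-0.005,-0.05,0.0],[0,0,10],0.04],[[-0.005,-0.1,0.0],[0,0,20],0.04],[[-0.005,-0.15,0.01],[0,0,30],0.04],[[-0.005,-0.2,0.02],[0,0,40],0.04],[[-0.005,-0.25,0.03],[0,0,50],0.04],[[-0.005,-0.3,0.04],[0,0,60],0.04],[[-0.005,-0.35,0.044],[0,0,70],0.04],[[-0.005,-0.376,0.044],[0,0,80],0.04]]'
python3 -c "
from h import *
go(.61,-.308,.10,6.3)"
```

```text
time_s: 16.55
ee_pos: [0.6093, -0.3103, 0.0981]
tool_rot: [0.624, 0.781, 0.003, 0.002]
contact_force: [-0.5, 0.4, 0.1]
grip_width: 0.47
shift [ 0.0021  0.0012 -0.0019] turn [ 0.4 -0.   6.5] rows 0.6
```

```bash
python3 -m pendant '[[[0.002,0.001,-0.002],[0.4,0,6.5],0.04],[[0.002,0.001,-0.002],[0.4,0,6.5],0.04],[[0.002,0.001,-0.002],[0.4,0,6.5],0.04]]'
python3 - <<'E'
from h import *
st()
s,p=snap('wrist','w13')
for l in lines(s,p,'blue',100): print(l)
E
```

```text
time_s: 16.92
ee_pos: [0.6094, -0.3076, 0.0995]
tool_rot: [0.666, 0.746, 0.0, -0.001]
contact_force: [-0.5, 0.1, -0.4]
grip_width: 0.47
t 16.93 pos [ 0.6094 -0.3076  0.0995] yaw_y 6.45 z [-0.001  0.001 -1.   ] F [-0.5  0.1 -0.4] grip mm 40.1 j6 -0.62
(2018, np.float64(223.0), np.float64(140.0), [[0.5835, -0.3402], [0.5797, -0.2151]], 0.1251, 91.8, [0.5816, -0.2777])
```

View pics/w13.png

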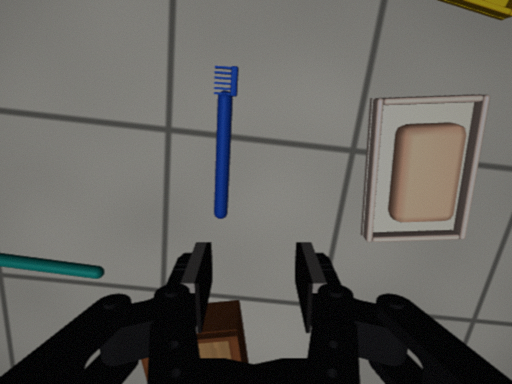

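The comb has been knocked aside and now lies at about (221,217)–(226,70). I'll re-measure on the barrel only.

```bash
python3 - <<'E'
from h import *
s,p=snap('wrist','w14')
m=max(seg(p,'blue',100),key=lambda m:m.sum())
v,u=np.nonzero(m);P=np.array([px2w(s,p,a,b,.006)[:2] for a,b in zip(u,v)])
k=(v>110);Q=P[k];c=Q.mean(0);w,V=np.linalg.eigh(np.cov((Q-c).T));d=V[:,1]*np.sign(V[1,1])
t=(P-c)@d;b=c+d*t[k].min();o=b+.054*d
a=np.degrees(np.arctan2(d[1],d[0]));print(b,'origin',o.round(4),'ang',a.round(2), 'len',np.ptp(t))
go(*o,.10,a-90)
E
```

```text
[ 0.58413267 -0.34018824] origin [ 0.5816 -0.2862] ang 92.65 len 0.12494486761410228
shift [ 0.0244 -0.0255 -0.0001] turn [-0.  -0.   3.8] rows 0.6
```

```bash
python3 -m pendant '[[[0.0245,-0.0255,0.0],[0,0,3.8],0.04],[[0.0245,-0.0255,0.02],[0,0,3.8],0.035],[[0.0245,-0.0255,0.07],[0,0,3.8],0.03],[[0.0245,-0.0255,0.11],[0,0,3.8],0.025],[[0.0245,-0.0255,0.125],[0,0,3.8],0.025],[[0.0245,-0.0255,0.129],[0,0,3.8],0.025],[[0.0245,-0.0255,0.129],[0,0,3.8],0.025]]'
python3 - <<'E'
from h import *
st();go(.5816,-.2862,-.0315,2.65)
s,p=snap('wrist','w15')
E
```

```text
time_s: 17.9
ee_pos: [0.5823, -0.2864, -0.028]
tool_rot: [0.691, 0.723, 0.0, 0.0]
contact_force: [0.0, -0.3, 1.0]
grip_width: 0.296
t 17.9 pos [ 0.5823 -0.2864 -0.028 ] yaw_y 2.63 z [ 0.001 -0.    -1.   ] F [ 0.  -0.3  1. ] grip mm 25.3 j6 -0.55
shift [ 0.0002 -0.0007  0.0035] turn [ 0.1  0.  -0. ] rows 0.1
```

View pics/w15.png

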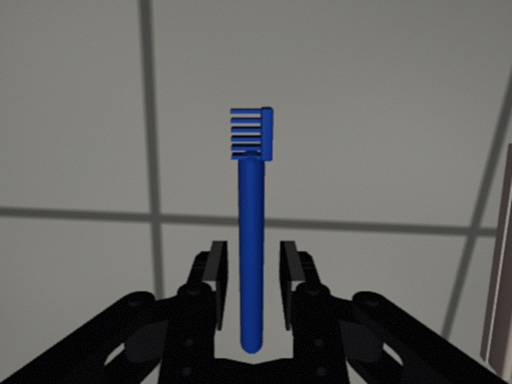

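```bash
python3 -m pendant '[[[0,-0.0007,0.0035],[0,0,0],0.025],[[0,-0.0007,0.0035],[0,0,0],0.0],[[0,-0.0007,0.0035],[0,0,0],0.0],[[0,-0.0007,0.0035],[0,0,0],0.0],[[0,-0.0007,0.0035],[0,0,0],0.0]]' 80
python3 -m pendant '[[[0,0,-0.004],[0,0,0],0.0],[[0,0,-0.02],[0,0,0],0.0],[[0,0,-0.06],[0,0,0],0.0],[[0,0,-0.11],[0,0,0],0.0],[[0,0,-0.131],[0,0,0],0.0],[[0,0,-0.131],[0,0,0],0.0]]'
python3 - <<'E'
from h import *
st();go(.5747,.1807,.10,93.3)
s,p=snap('wrist','w16')
E
```

```text
time_s: 18.58
ee_pos: [0.5822, -0.2868, -0.0303]
tool_rot: [0.691, 0.723, 0.0, 0.001]
contact_force: [-1.4, 1.2, 8.0]
grip_width: 0.099
time_s: 19.32
ee_pos: [0.5831, -0.2874, 0.1037]
tool_rot: [0.691, 0.723, 0.001, 0.003]
contact_force: [-1.3, -0.4, -1.2]
grip_width: 0.098
t 19.32 pos [ 0.5831 -0.2874  0.1037] yaw_y 2.63 z [ 0.006 -0.003 -1.   ] F [-1.3 -0.4 -1.2] grip mm 8.3 j6 -0.55
shift [0.468  0.013  0.0022] turn [  0.1   0.4 -90.7] rows 8.5
```

View pics/w16.png

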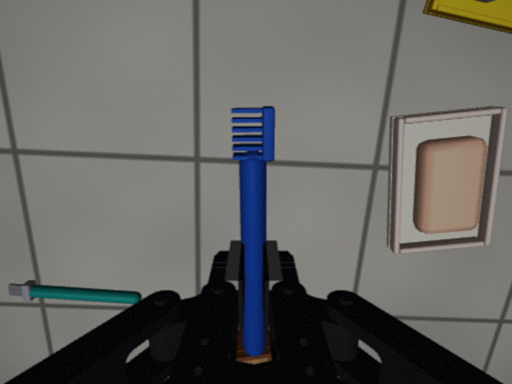

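```bash
python3 -m pendant '[[[0.04,0.002,0.0],[0,0,-10],0.0],[[0.1,0.003,0.0],[0,0,-20],0.0],[[0.16,0.005,0.0],[0,0,-30],0.0],[[0.22,0.006,0.0],[0,0,-40],0.0],[[0.28,0.008,0.0],[0,0,-50],0.0],[[0.34,0.01,0.0],[0,0,-60],0.0],[[0.4,0.012,0.0],[0,0,-70],0.0],[[0.45,0.013,0.0],[0,0,-80],0.0]]'
python3 -c "
from h import *
st();go(.5747,.1807,.10,93.3)"
```

```text
time_s: 20.38
ee_pos: [0.5736, 0.1653, 0.1002]
tool_rot: [0.061, 0.998, -0.001, 0.001]
contact_force: [1.9, -0.2, -0.2]
grip_width: 0.098
t 20.38 pos [0.5736 0.1653 0.1002] yaw_y 83.0 z [ 0.002 -0.002 -1.   ] F [ 1.9 -0.2 -0.2] grip mm 8.3 j6 -1.21
shift [0.0008 0.0154 0.0002] turn [ -0.1   0.1 -10.3] rows 1.0
```

```bash
python3 -m pendant '[[[0.001,0.0155,0],[0,0,-10.3],0.0],[[0.001,0.0155,0],[0,0,-10.3],0.0],[[0.001,0.0155,0],[0,0,-10.3],0.0]]'
python3 - <<'E'
from h import *
st();go(.5747,.1807,.10,93.3)
s,p=snap('wrist','w17')
for i,q in enumerate([[0.5813, 0.0669], [0.578, 0.1238], [0.5747, 0.1807], [0.5715, 0.2376]]): print(i,w2px(s,p,q+[.044]))
E
```

```text
time_s: 20.75
ee_pos: [0.574, 0.1801, 0.0996]
tool_rot: [-0.027, 1.0, -0.001, 0.001]
contact_force: [0.2, 0.1, -0.8]
grip_width: 0.095
t 20.75 pos [0.574  0.1801 0.0996] yaw_y 93.08 z [ 0.001 -0.003 -1.   ] F [ 0.2  0.1 -0.8] grip mm 8.2 j6 -1.37
shift [-0.0007  0.0005 -0.0004] turn [-0.2  0.1 -0.2] rows 0.0
0 [100.35872441 199.52559416]
1 [176.95402386 199.32934947]
2 [253.67839919 199.13277406]
3 [330.51510578 199.0632812 ]
```

View pics/w17.png

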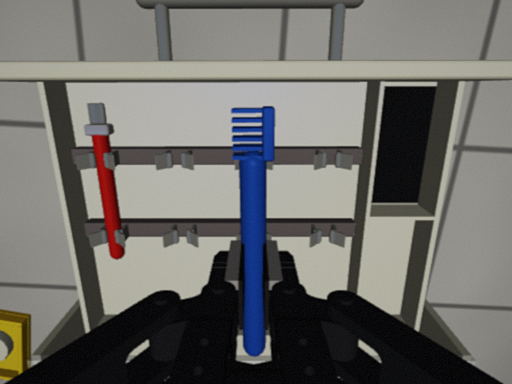

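```bash
python3 -m pendant '[[[-0.0005,0.0005,0.04],[0,0,-0.2],0.0],[[-0.0005,0.0005,0.07],[0,0,-0.2],0.0],[[-0.0005,0.0005,0.086],[0,0,-0.2],0.0],[[-0.0005,0.0005,0.091],[0,0,-0.2],0.0],[[-0.0005,0.0005,0.095],[0,0,-0.2],0.0],[[-0.0005,0.0005,0.099],[0,0,-0.2],0.0],[[-0.0005,0.0005,0.103],[0,0,-0.2],0.0]]' 110; python3 -c "
from h import *
st()"
```

```text
time_s: 21.68
ee_pos: [0.5777, 0.1806, -0.0004]
tool_rot: [-0.029, 1.0, -0.001, 0.003]
contact_force: [-1.2, -6.8, 71.8]
grip_width: 0.018
t 21.68 pos [ 5.777e-01  1.806e-01 -4.000e-04] yaw_y 93.27 z [ 0.007 -0.001 -1.   ] F [-1.2 -6.8 71.8] grip mm 1.5 j6 -1.37
```

The grip slackened: the opening is 1.5 mm and the force 72 N. I'll back off and look.

```bash
python3 -m pendant '[[[0,0,-0.01],[0,0,0],0.0],[[0,0,-0.02],[0,0,0],0.0],[[0,0,-0.02],[0,0,0],0.0]]'; python3 - <<'E'
from h import *
st()
s,p=snap('wrist','w18')
E
```

```text
time_s: 22.05
ee_pos: [0.5782, 0.1809, 0.0207]
tool_rot: [-0.029, 1.0, -0.001, 0.004]
contact_force: [-0.3, 0.2, -0.1]
grip_width: -0.002
t 22.05 pos [0.5782 0.1809 0.0207] yaw_y 93.27 z [ 0.009 -0.001 -1.   ] F [-0.3  0.2 -0.1] grip mm -0.2 j6 -1.37
```

View pics/w18.png

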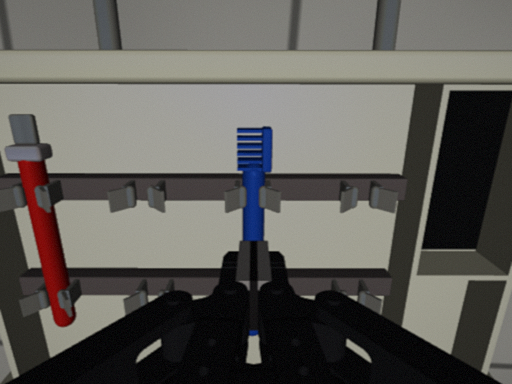

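```bash
python3 -m pendant '[[[0,0,-0.05],[0,0,0],0.0],[[0,0,-0.1],[0,0,0],0.02],[[0,0,-0.125],[0,0,0],0.04],[[0,0,-0.125],[0,0,0],0.04]]'; python3 - <<'E'
from h import *
st()
s,p=snap('wrist','w19')
m=max(seg(p,'blue',100),key=lambda m:m.sum())
v,u=np.nonzero(m)
for z in (.03,.036):
    P=np.array([px2w(s,p,a,b,z)[:2] for a,b in zip(u,v)])
    k=v>np.quantile(v,.45);Q=P[k];c=Q.mean(0);w,V=np.linalg.eigh(np.cov((Q-c).T));d=V[:,1]*-np.sign(V[0,1]);t=(P-c)@d;b=c+d*t.min()
    print(z,'origin',b+d*.054,'len',np.ptp(t),'ang',np.degrees(np.arctan2(d[1],d[0])),'width px at rows',[(r,(v==r).sum()) for r in range(120,230,15)])
print(lines(s,p,'red',100,.030))
E
```

```text
time_s: 22.6
ee_pos: [0.5778, 0.1812, 0.1466]
tool_rot: [-0.029, 1.0, -0.0, 0.005]
contact_force: [-0.2, 0.4, -0.3]
grip_width: 0.468
t 22.6 pos [0.5778 0.1812 0.1466] yaw_y 93.27 z [ 0.011 -0.    -1.   ] F [-0.2  0.4 -0.3] grip mm 39.9 j6 -1.37
0.03 origin [0.59010246 0.18185065] len 0.12500215724650765 ang -177.36841377606515 width px at rows [(120, np.int64(20)), (135, np.int64(15)), (150, np.int64(7)), (165, np.int64(11)), (180, np.int64(11)), (195, np.int64(11)), (210, np.int64(10)), (225, np.int64(10))]
0.036 origin [0.5870912  0.18170195] len 0.122423611290208 ang -177.36841377606515 width px at rows [(120, np.int64(20)), (135, np.int64(15)), (150, np.int64(7)), (165, np.int64(11)), (180, np.int64(11)), (195, np.int64(11)), (210, np.int64(10)), (225, np.int64(10))]
[(1183, np.float64(128.0), np.float64(181.0), [[0.6442, 0.0698], [0.5421, 0.064]], 0.1023, -176.7, [0.5932, 0.0669])]
```

View pics/w19.png

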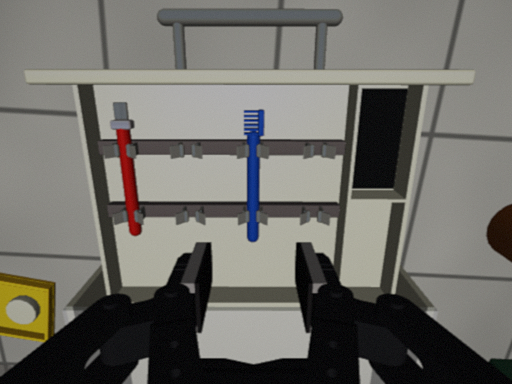

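The comb lies in clip 2, but the drawer seems to have moved in about 7 mm. I'll re-measure clips and tools in this frame.

```bash
python3 - <<'E'
import cv2
im=cv2.imread('pics/w19.png')[100:250,90:350]
cv2.imwrite('pics/w19c.png',cv2.convertScaleAbs(cv2.resize(im,(780,450),interpolation=cv2.INTER_CUBIC),alpha=1.3))
im=cv2.imread('pics/w19.png')[130:250,215:350]
cv2.imwrite('pics/w19d.png',cv2.convertScaleAbs(cv2.resize(im,None,fx=5,fy=5,interpolation=cv2.INTER_CUBIC),alpha=1.5))
E
```

```text
(no output)
```

View pics/w19c.png

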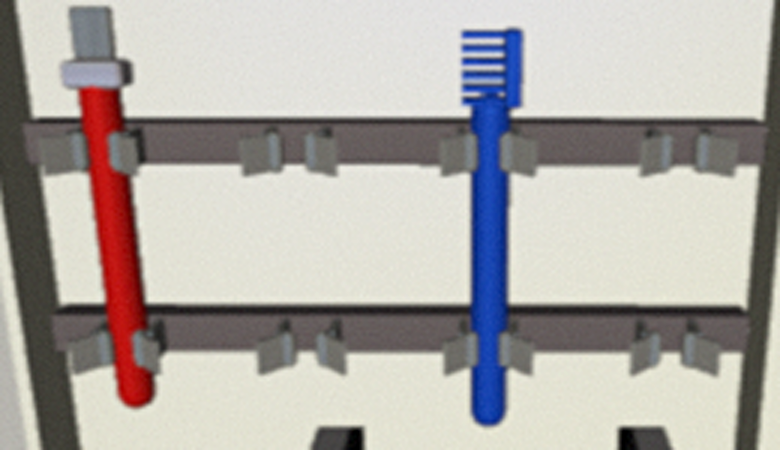

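View pics/w19d.png

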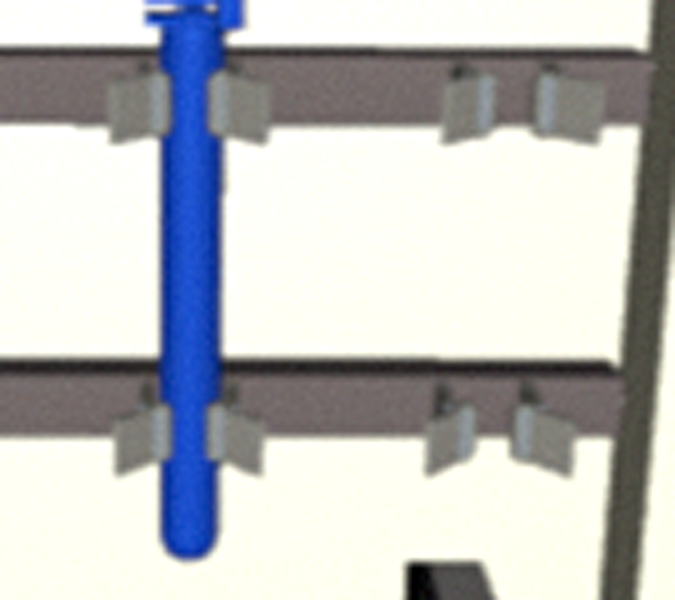

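```bash
python3 - <<'E'
from h import *
s,p=snap('wrist','w20'); st()
f=lambda a,b,z:px2w(s,p,90+a/3-.33,100+b/3-.33,z)[:2]
F1=(f(242,173,.044)+f(338,176,.044))/2;F3=(f(641,173,.044)+f(737,175,.044))/2
B1=(f(258,371,.044)+f(346,374,.044))/2;B3=(f(631,372,.044)+f(720,374,.044))/2
yaw=np.radians(3.3);ex=np.array([np.cos(yaw),np.sin(yaw)]);ey=np.array([-ex[1],ex[0]])
print(F1,B1,F3,B3)
c1=(F1+B1)/2-.0065*ex;c3=(F3+B3)/2-.0065*ex;c2=(c1+c3)/2;c0=c1-.057*ey
print('c0',c0,'c2',c2)
for nm,b in [('comb',f(488,427,.03)),('push',f(136,408,.03))]:
    o=b-.054*ex; c=c2 if nm=='comb' else c0; print(nm,o,'dx',(o-c)@ex,'dy',(o-c)@ey)
# head end of comb at z=.03
print('comb head',(f(492,29,.036)-c2)@ex,'pusher tip',(f(90,8,.033)-c0)@ex)
E
```

```text
t 22.7 pos [0.5763 0.1808 0.1442] yaw_y 93.27 z [ 0.007 -0.001 -1.   ] F [ 0.4 -0.1 -0.8] grip mm 39.8 j6 -1.37
[0.55994846 0.1229794 ] [0.62108268 0.12623336] [0.55324233 0.23627168] [0.61464753 0.23959834]
c0 [0.5873075  0.06732673] c2 [0.58074103 0.18089653]
comb [0.58924427 0.18096724] dx 0.008493218492760876 dy -0.0004188892482011679
push [0.58907697 0.06687057] dx 0.0017402846283925875 dy -0.0005572683002740901
comb head -0.06374498218446206 pusher tip -0.06927664900200176
```

Relative to their clips:

| Tool | Clip | Along | Across | Lips |
|---|---|---|---|---|
| pusher | 0 | +1.7 mm | -0.6 mm | closed over it in both pairs |
| comb | 2 | +8.5 mm | -0.4 mm | closed over it in both pairs |

Both are within the limits. Now the vial.

```bash
python3 - <<'E'
from h import *
s,p=snap('top','t21')
for q in ['soap_pump','tumbler','vial']:
    for d in imaging.find_in(p,q)[:2]:
        b=np.array(d['box'])*[512,384,512,384];u,v=(b[0]+b[2])/2,(b[1]+b[3])/2
        print(q,d['p'],b.round(),px2w(s,p,u,v,.08).round(3))
print('pump top px (165,268)/(150,262)',px2w(s,p,160/1.5625,266/1.5625,.1),px2w(s,p,153/1.5625,266/1.5625,.165))
go(.567,-.114,.10,3.3)
E
```

```text
soap_pump 0.92 [ 94. 160. 114. 185.] [0.624 0.47  0.08 ]
tumbler 0.83 [ 78. 192. 108. 216.] [0.522 0.5   0.08 ]
vial 0.41 [279. 188. 287. 192.] [ 0.562 -0.113  0.08 ]
pump top px (165,268)/(150,262) [0.62791848 0.46709566 0.1       ] [0.61669597 0.45567423 0.165     ]
shift [ 0.0261 -0.2936  0.0442] turn [ 0.2  0.3 90. ] rows 8.4
```

```bash
python3 -m pendant '[[[0.004,-0.04,0.0],[0,0,10],0.06],[[0.008,-0.08,0.0],[0,0,20],0.06],[[0.012,-0.12,0.0],[0,0,30],0.06],[[0.015,-0.16,0.01],[0,0,40],0.06],[[0.018,-0.2,0.02],[0,0,50],0.06],[[0.02,-0.24,0.03],[0,0,60],0.06],[[0.024,-0.28,0.04],[0,0,70],0.06],[[0.026,-0.294,0.044],[0,0,80],0.06]]'
python3 -m pendant '[[[0,0,0],[0,0,10],0.06],[[0,0,0],[0,0,10],0.06],[[0,0,0],[0,0,10],0.06]]'
python3 - <<'E'
from h import *
st();go(.567,-.114,.10,3.3)
s,p=snap('wrist','w22')
print(w2px(s,p,[.567,-.114,.056]))
E
```

```text
time_s: 23.9
ee_pos: [0.5663, -0.1164, 0.0988]
tool_rot: [0.624, 0.782, 0.001, 0.002]
contact_force: [-0.8, 0.1, 0.3]
grip_width: 0.698
time_s: 24.28
ee_pos: [0.5662, -0.1161, 0.0986]
tool_rot: [0.688, 0.726, 0.001, 0.002]
contact_force: [-1.1, -1.0, -0.7]
grip_width: 0.703
t 24.27 pos [ 0.5662 -0.1161  0.0986] yaw_y 3.1 z [ 0.004 -0.001 -1.   ] F [-1.1 -1.  -0.7] grip mm 60.0 j6 -0.31
shift [ 0.002   0.0009 -0.0014] turn [ 0.2  0.1 -0.2] rows 0.0
[253.4956094  202.46780066]
```

View pics/w22.png

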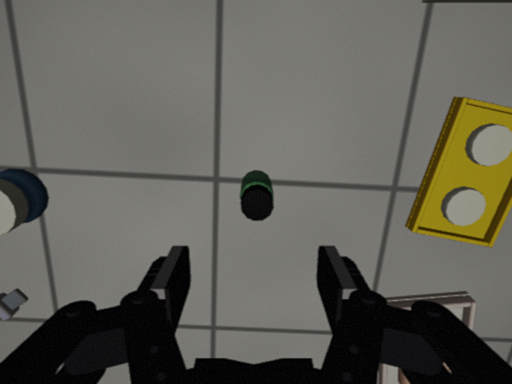

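```bash
python3 -m pendant '[[[0.0015,0.003,0.03],[0.2,0.1,0],0.06],[[0.0015,0.003,0.07],[0.2,0.1,0],0.06],[[0.0015,0.003,0.1],[0.2,0.1,0],0.05],[[0.0015,0.003,0.1145],[0.2,0.1,0],0.045],[[0.0015,0.003,0.1145],[0.2,0.1,0],0.04],[[0.0015,0.003,0.1145],[0.2,0.1,0],0.04]]' 40
python3 - <<'E'
from h import *
st()
s,p=snap('wrist','w23')
E
```

```text
time_s: 25.08
ee_pos: [0.5704, -0.1147, -0.0148]
tool_rot: [0.688, 0.726, 0.0, 0.001]
contact_force: [-0.2, -0.3, 0.0]
grip_width: 0.468
t 25.07 pos [ 0.5704 -0.1147 -0.0148] yaw_y 3.11 z [ 0.002 -0.    -1.   ] F [-0.2 -0.3  0. ] grip mm 40.0 j6 -0.31
```

View pics/w23.png

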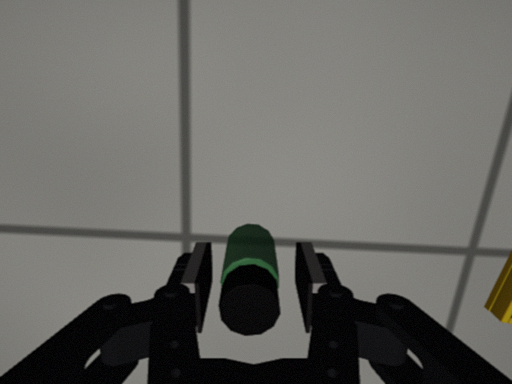

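```bash
python3 -m pendant '[[[0.002,-0.001,0],[0,0,0],0.04],[[0.002,-0.001,0],[0,0,0],0.0],[[0.002,-0.001,0],[0,0,0],0.0],[[0.002,-0.001,0],[0,0,0],0.0],[[0.002,-0.001,0],[0,0,0],0.0]]' 60
python3 -m pendant '[[[0,0,-0.01],[0,0,0],0.0],[[0,0,-0.04],[0,0,0],0.0],[[0,0,-0.09],[0,0,0],0.0],[[0,0,-0.125],[0,0,0],0.0],[[0,0,-0.125],[0,0,0],0.0]]'
python3 - <<'E'
from h import *
st();go(.538,.292,.11,3.3)
s,p=snap('wrist','w24')
E
```

```text
time_s: 25.75
ee_pos: [0.5697, -0.1128, -0.0137]
tool_rot: [0.688, 0.726, 0.001, 0.001]
contact_force: [-3.2, 1.5, 13.5]
grip_width: 0.278
time_s: 26.38
ee_pos: [0.5713, -0.1132, 0.1147]
tool_rot: [0.688, 0.726, 0.002, 0.004]
contact_force: [0.2, 0.3, -1.3]
grip_width: 0.282
t 26.38 pos [ 0.5713 -0.1132  0.1147] yaw_y 3.11 z [ 0.008 -0.002 -1.   ] F [ 0.2  0.3 -1.3] grip mm 24.1 j6 -0.3
shift [ 0.4064 -0.0113  0.0037] turn [ 0.5  0.1 -0.2] rows 6.5
```

View pics/w24.png

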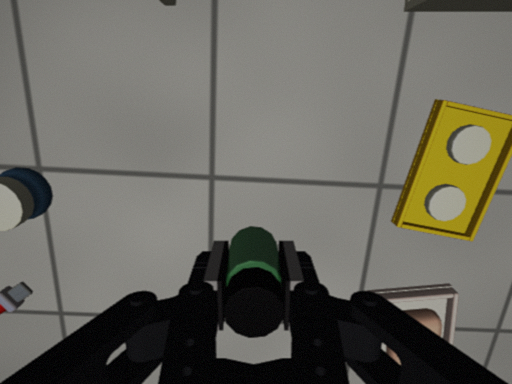

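```bash
python3 -m pendant '[[[0.05,-0.002,0],[0.2,0,0],0.0],[[0.11,-0.003,0],[0.4,0,0],0.0],[[0.17,-0.005,0],[0.5,0,0],0.0],[[0.23,-0.006,0],[0.5,0.1,0],0.0],[[0.29,-0.008,0],[0.5,0.1,0],0.0],[[0.35,-0.01,0],[0.5,0.1,0],0.0],[[0.4,-0.011,0],[0.5,0.1,0],0.0],[[0.4065,-0.0113,0.0],[0.5,0.1,-0.2],0.0]]'
python3 -m pendant '[[[0,0,0],[0,0,0],0.0],[[0,0,0],[0,0,0],0.0]]'
python3 - <<'E'
from h import *
st();go(.538,.292,.00,3.3)
s,p=snap('wrist','w25')
print([w2px(s,p,x) for x in ([.538,.292,.012],)])
s,p=snap('scene','s25')
im=cv2.imread('pics/s25.png')[60:220,220:400];cv2.imwrite('pics/s25c.png',cv2.resize(im,None,fx=4,fy=4,interpolation=cv2.INTER_CUBIC)[:600,:720])
E
```

```text
time_s: 27.42
ee_pos: [0.5357, 0.2952, 0.111]
tool_rot: [0.685, 0.728, -0.002, -0.002]
contact_force: [1.2, -0.0, -1.3]
grip_width: 0.278
time_s: 27.68
ee_pos: [0.5353, 0.294, 0.1103]
tool_rot: [0.685, 0.728, -0.002, -0.002]
contact_force: [-0.4, -0.6, -1.7]
grip_width: 0.278
t 27.68 pos [0.5353 0.294  0.1103] yaw_y 3.46 z [-0.006 -0.001 -1.   ] F [-0.4 -0.6 -1.7] grip mm 23.7 j6 0.39
shift [-0.0021  0.0032  0.1103] turn [-0.3  0.   0.2] rows 1.8
[array([256.1652217, 185.744872 ])]
```

View pics/w25.png

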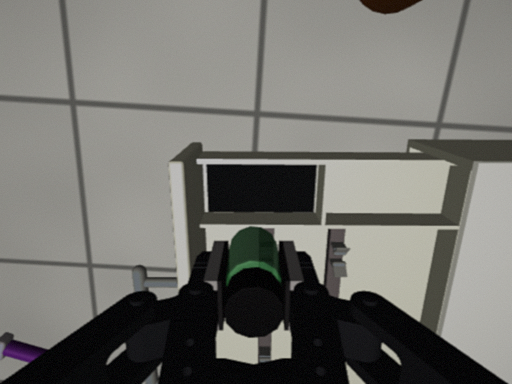

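View pics/s25c.png

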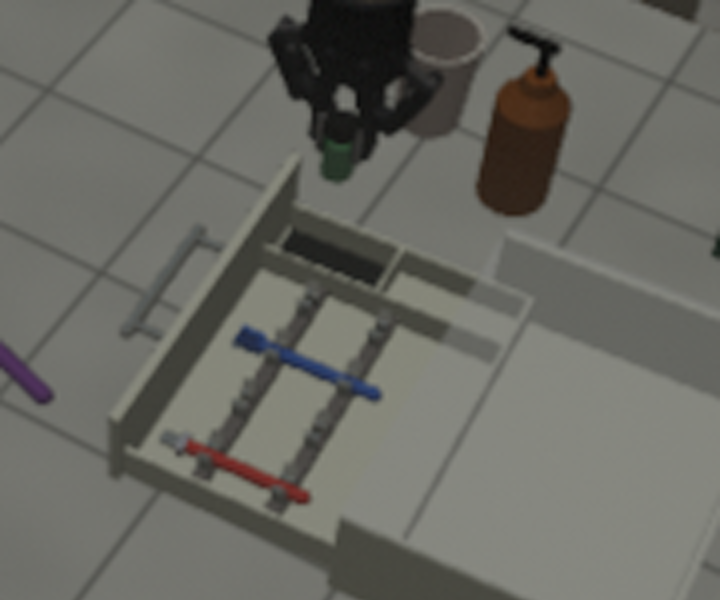

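```bash
python3 - <<'E'
from h import *
s,p=snap('wrist','w26'); st()
yaw=np.radians(3.3);ex=np.array([np.cos(yaw),np.sin(yaw)]);ey=np.array([-ex[1],ex[0]])
for nm,u,v,z in [('low floor L',208,213,.012),('low floor R',314,213,.012),('far wall top inner L',203,165,.04),('far wall top inner R',318,165,.04),('low wall top L',203,218,.04),('lowwalltop R',323,218,.04)]:
    X=px2w(s,p,u,v,z)[:2];print(nm,X.round(4),(X@ex).round(4),(X@ey).round(4))
print('target',np.array([.538,.292])@ex,np.array([.538,.292])@ey)
im=cv2.imread('pics/w26.png')[140:240,165:345];cv2.imwrite('pics/w26c.png',cv2.resize(im,None,fx=4,fy=4,interpolation=cv2.INTER_CUBIC))
E
```

```text
t 27.82 pos [0.5358 0.2941 0.1109] yaw_y 3.42 z [-0.005 -0.    -1.   ] F [ 0.5 -0.1 -0.7] grip mm 24.0 j6 0.39
low floor L [0.4971 0.2638] 0.5115 0.2348
low floor R [0.5916 0.2697] 0.6061 0.2352
far wall top inner L [0.4962 0.3141] 0.5135 0.2851
far wall top inner R [0.584  0.3195] 0.6014 0.2854
low wall top L [0.4968 0.2704] 0.5115 0.2414
lowwalltop R [0.5933 0.2764] 0.6082 0.2418
target 0.553916593210541 0.26054636394704905
```

View pics/w26c.png

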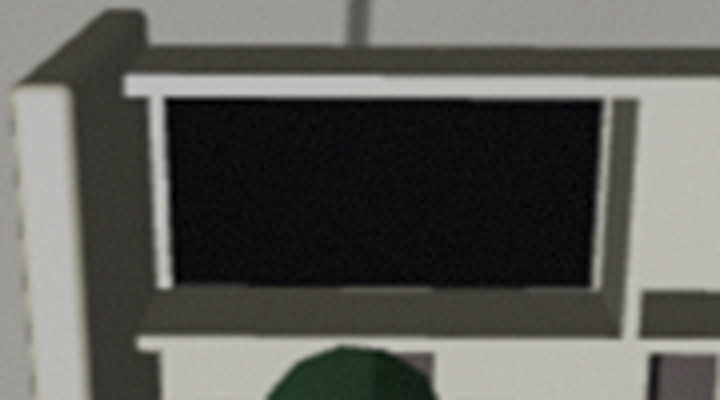

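```bash
python3 -c "
from h import *
go(.540,.292,.02,3.3)"
python3 -m pendant '[[[-0.002,0.004,0.02],[-0.3,0,0],0.0],[[-0.002,0.004,0.06],[-0.3,0,0],0.0],[[-0.002,0.004,0.085],[-0.3,0,0],0.0],[[-0.002,0.004,0.095],[-0.3,0,0],0.0],[[-0.002,0.004,0.102],[-0.3,0,0],0.0],[[-0.002,0.004,0.106],[-0.3,0,0],0.0],[[-0.002,0.004,0.109],[-0.3,0,0],0.0]]'; python3 -c "
from h import *
st()"
```

```text
shift [-0.0023  0.0045  0.0909] turn [-0.3  0.   0.1] rows 1.5
time_s: 28.7
ee_pos: [0.5399, 0.2925, 0.0024]
tool_rot: [0.686, 0.728, 0.001, 0.0]
contact_force: [0.1, -0.5, -1.0]
grip_width: 0.282
t 28.7 pos [0.5399 0.2925 0.0024] yaw_y 3.41 z [ 0.001  0.    -1.   ] F [ 0.1 -0.5 -1. ] grip mm 24.1 j6 0.39
```

```bash
python3 -m pendant '[[[0,0,0.002],[0,0,0],0.0],[[0,0,0.0035],[0,0,0],0.0],[[0,0,0.0035],[0,0,0],0.0]]'; python3 -c "
from h import *
st()"
```

```text
time_s: 29.08
ee_pos: [0.5399, 0.2925, -0.0011]
tool_rot: [0.686, 0.728, 0.001, 0.0]
contact_force: [-0.9, -0.3, -0.1]
grip_width: 0.277
t 29.07 pos [ 0.5399  0.2925 -0.0011] yaw_y 3.42 z [ 0.001  0.    -1.   ] F [-0.9 -0.3 -0.1] grip mm 23.6 j6 0.39
```

```bash
python3 -m pendant '[[[0,0,0.001],[0,0,0],0.0],[[0,0,0.002],[0,0,0],0.0],[[0,0,0.002],[0,0,0],0.0]]'; python3 -c "
from h import *
st()"
```

```text
time_s: 29.45
ee_pos: [0.5411, 0.2928, -0.0018]
tool_rot: [0.686, 0.728, 0.002, 0.001]
contact_force: [0.1, -3.9, 17.6]
grip_width: 0.275
t 29.45 pos [ 0.5411  0.2928 -0.0018] yaw_y 3.43 z [ 0.004  0.001 -1.   ] F [ 0.1 -3.9 17.6] grip mm 23.5 j6 0.39
```

```bash
python3 -m pendant '[[[0,0,-0.0005],[0,0,0],0.03],[[0,0,-0.0005],[0,0,0],0.036],[[0,0,-0.0005],[0,0,0],0.044],[[0,0,-0.0005],[0,0,0],0.044],[[0,0,-0.02],[0,0,0],0.044],[[0,0,-0.06],[0,0,0],0.044],[[0,0,-0.11],[0,0,0],0.044],[[0,0,-0.13],[0,0,0],0.044]]'; python3 - <<'E'
from h import *
st()
s,p=snap('wrist','w27')
print(w2px(s,p,[.541,.292,.068]),w2px(s,p,[.541,.292,.012]))
E
```

```text
time_s: 30.45
ee_pos: [0.5419, 0.2933, 0.1325]
tool_rot: [0.686, 0.728, 0.004, 0.002]
contact_force: [0.7, 0.0, -0.4]
grip_width: 0.516
t 30.45 pos [0.5419 0.2933 0.1325] yaw_y 3.43 z [ 0.008  0.003 -1.   ] F [ 0.7  0.  -0.4] grip mm 44.0 j6 0.39
[250.59234071 197.2505781 ] [250.5785766  178.33659419]
```

View pics/w27.png

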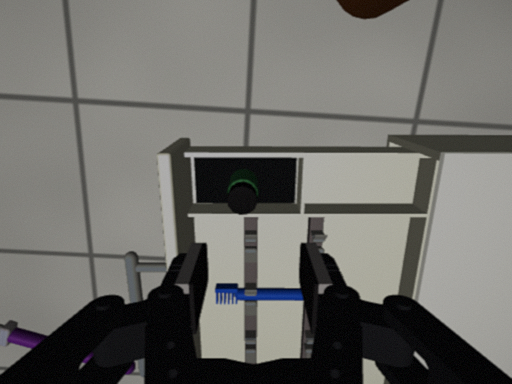

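The vial stands upright in the bay (cap at (242,199), bay px 195–298 × 160–205). Next I'll go in front of the pull with the fingers shut.

```bash
python3 -c "
from h import *
go(.415,.168,.13,93.3)"
```

```text
shift [-0.1178 -0.1348  0.0024] turn [  0.6   0.3 -89.9] rows 8.4
```

```bash
python3 -m pendant '[[[-0.01,-0.02,0],[0,0,-10],0.03],[[-0.03,-0.04,0],[0,0,-20],0.01],[[-0.05,-0.06,0],[0,0,-30],0.0],[[-0.07,-0.08,0],[0,0,-40],0.0],[[-0.09,-0.1,0],[0,0,-50],0.0],[[-0.1,-0.12,0],[0,0,-60],0.0],[[-0.118,-0.135,0],[0,0,-70],0.0],[[-0.118,-0.135,0.002],[0,0,-80],0.0]]'
python3 -m pendant '[[[0,0,0],[0,0,-10],0.0],[[0,0,0],[0,0,-10],0.0],[[0,0,0],[0,0,-10],0.0]]'
python3 - <<'E'
from h import *
st();go(.415,.168,.0125,93.3)
s,p=snap('wrist','w28')
print(w2px(s,p,[.452,.172,.062]))
s,p=snap('top','t28')
im=cv2.imread('pics/t28.png')[145:240,140:250];cv2.imwrite('pics/t28c.png',cv2.resize(im,None,fx=6,fy=6,interpolation=cv2.INTER_CUBIC))
s,p=snap('scene','s28')
im=cv2.imread('pics/s28.png')[80:220,220:380];cv2.imwrite('pics/s28c.png',cv2.resize(im,None,fx=4,fy=4,interpolation=cv2.INTER_CUBIC))
E
```

```text
time_s: 31.5
ee_pos: [0.4136, 0.1668, 0.1311]
tool_rot: [0.055, 0.998, 0.002, 0.004]
contact_force: [0.4, 0.1, 0.4]
grip_width: -0.002
time_s: 31.88
ee_pos: [0.4137, 0.1668, 0.1315]
tool_rot: [-0.03, 1.0, 0.002, 0.005]
contact_force: [0.3, 0.4, -0.2]
grip_width: 0.001
t 31.88 pos [0.4137 0.1668 0.1315] yaw_y 93.48 z [ 0.009  0.004 -1.   ] F [ 0.3  0.4 -0.2] grip mm 0.1 j6 -1.32
shift [-0.0003  0.0007  0.119 ] turn [0.2 0.5 0.2] rows 1.9
[255.95038537 236.59431899]
```

View pics/w28.png

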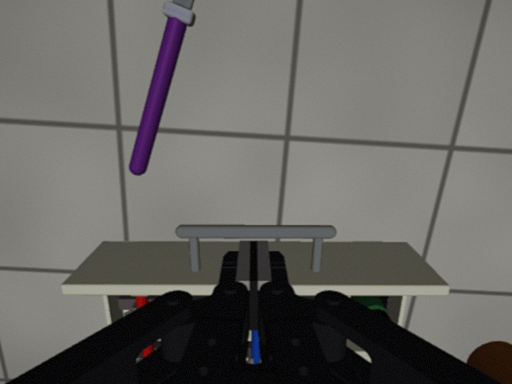

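View pics/s28c.png

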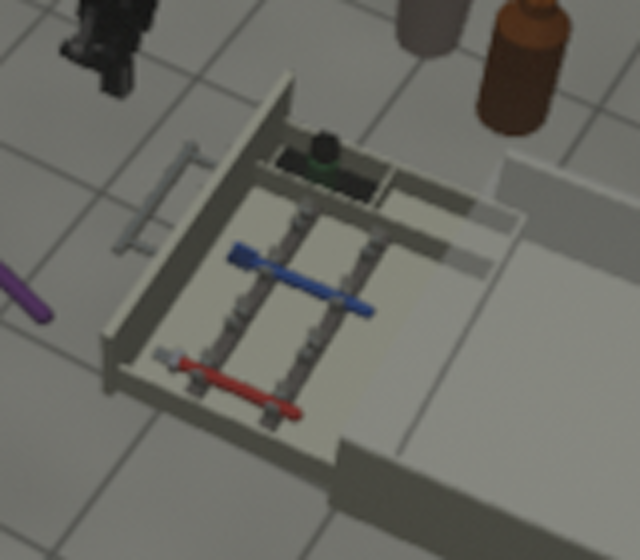

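View pics/t28c.png

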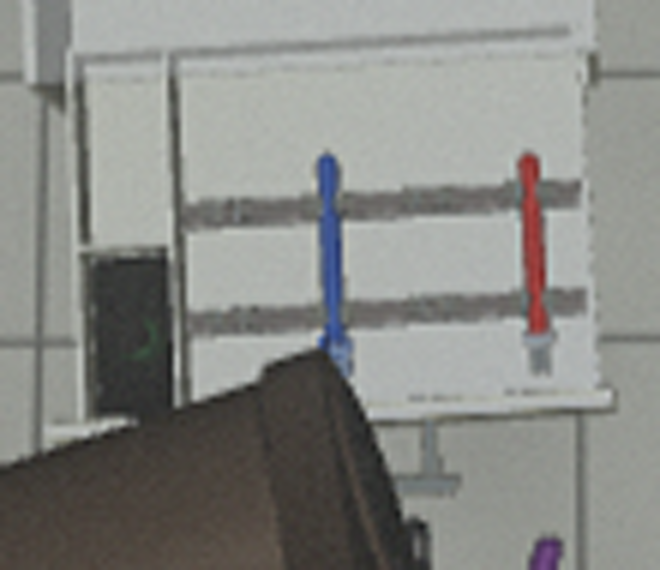

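```bash
python3 -m pendant '[[[0.002,0.001,0.04],[0.2,0.5,0],0.0],[[0.002,0.001,0.08],[0.2,0.5,0],0.0],[[0.002,0.001,0.11],[0.2,0.5,0],0.0],[[0.002,0.001,0.119],[0.2,0.5,0],0.0],[[0.002,0.001,0.119],[0.2,0.5,0],0.0]]'
python3 -c "
from h import *
st()
go(.435,.168,.0125,93.3)"
```

```text
time_s: 32.65
ee_pos: [0.4125, 0.1681, 0.0122]
tool_rot: [-0.031, 1.0, -0.0, -0.0]
contact_force: [0.1, -1.3, 0.4]
grip_width: -0.002
t 32.65 pos [0.4125 0.1681 0.0122] yaw_y 93.57 z [-0.    -0.001 -1.   ] F [ 0.1 -1.3  0.4] grip mm -0.2 j6 -1.31
shift [-0.0224 -0.0015 -0.0003] turn [-0.  -0.   0.3] rows 0.4
```

```bash
python3 -m pendant '[[[-0.006,0,0],[0,0,0.2],0.0],[[-0.012,0,0],[0,0,0.2],0.0],[[-0.016,0,0],[0,0,0.2],0.0],[[-0.02,0,0],[0,0,0.2],0.0],[[-0.024,0,0],[0,0,0.2],0.0],[[-0.028,0,0],[0,0,0.2],0.0],[[-0.034,0,0],[0,0,0.2],0.0],[[-0.04,0,0],[0,0,0.2],0.0]]'
python3 - <<'E'
from h import *
st()
s,p=snap('wrist','w29')
E
```

```text
time_s: 33.65
ee_pos: [0.4528, 0.1706, 0.0122]
tool_rot: [-0.029, 1.0, -0.0, -0.0]
contact_force: [-0.9, -0.8, -0.0]
grip_width: -0.0
t 33.65 pos [0.4528 0.1706 0.0122] yaw_y 93.37 z [-0.    -0.001 -1.   ] F [-0.9 -0.8 -0. ] grip mm -0.0 j6 -1.33
```

View pics/w29.png

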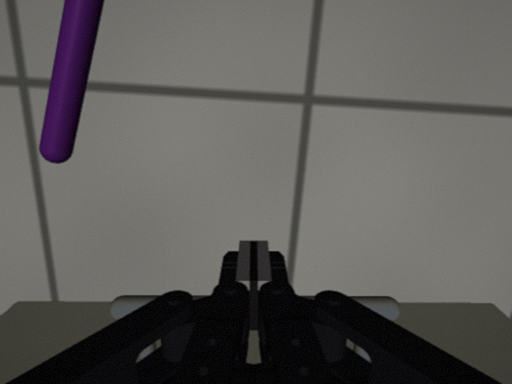

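```bash
python3 -m pendant '[[[-0.006,0,0],[0,0,0],0.0],[[-0.013,0,0],[0,0,0],0.0],[[-0.02,0,0],[0,0,0],0.0],[[-0.027,0,0],[0,0,0],0.0],[[-0.034,0,0],[0,0,0],0.0],[[-0.041,0,0],[0,0,0],0.0],[[-0.048,0,0],[0,0,0],0.0],[[-0.055,0,0],[0,0,0],0.0]]'
python3 - <<'E'
from h import *
st()
s,p=snap('scene','s30')
im=cv2.imread('pics/s30.png')[80:220,220:380];cv2.imwrite('pics/s30c.png',cv2.resize(im,None,fx=4,fy=4,interpolation=cv2.INTER_CUBIC))
E
```

```text
time_s: 34.7
ee_pos: [0.5093, 0.1741, 0.0123]
tool_rot: [-0.029, 1.0, -0.0, 0.0]
contact_force: [-1.6, -0.6, -0.9]
grip_width: 0.001
t 34.7 pos [0.5093 0.1741 0.0123] yaw_y 93.37 z [ 0.001 -0.    -1.   ] F [-1.6 -0.6 -0.9] grip mm 0.1 j6 -1.36
```

View pics/s30c.png

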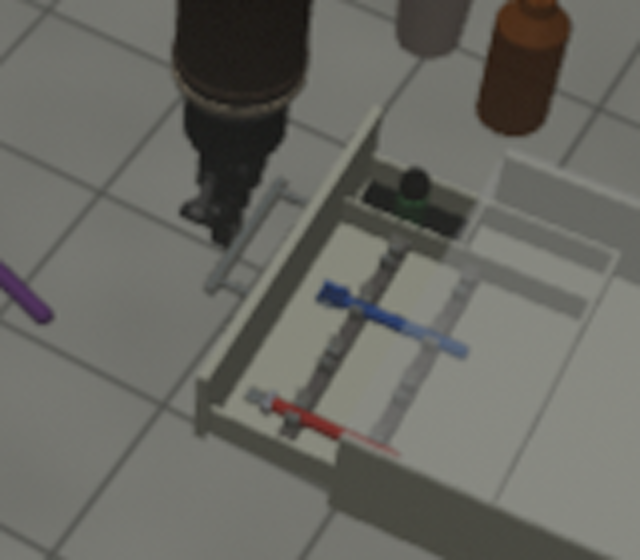

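```bash
python3 -m pendant '[[[-0.006,0,0],[0,0,0],0.0],[[-0.013,0,0],[0,0,0],0.0],[[-0.02,0,0],[0,0,0],0.0],[[-0.027,0,0],[0,0,0],0.0],[[-0.034,0,0],[0,0,0],0.0],[[-0.041,0,0],[0,0,0],0.0],[[-0.048,0,0],[0,0,0],0.0],[[-0.055,0,0],[0,0,0],0.0]]'
python3 -m pendant '[[[-0.004,0,0],[0,0,0],0.0],[[-0.008,0,0],[0,0,0],0.0],[[-0.012,0,0],[0,0,0],0.0],[[-0.016,0,0],[0,0,0],0.0],[[-0.02,0,0],[0,0,0],0.0],[[-0.024,0,0],[0,0,0],0.0]]'
python3 - <<'E'
from h import *
st()
s,p=snap('top','t31')
im=cv2.imread('pics/t31.png')[70:240,130:260];cv2.imwrite('pics/t31c.png',cv2.resize(im,None,fx=4,fy=4,interpolation=cv2.INTER_CUBIC)[:600])
s,p=snap('scene','s31')
im=cv2.imread('pics/s31.png')[80:220,220:380];cv2.imwrite('pics/s31c.png',cv2.resize(im,None,fx=4,fy=4,interpolation=cv2.INTER_CUBIC))
E
```

```text
time_s: 35.75
ee_pos: [0.5659, 0.1775, 0.0125]
tool_rot: [-0.029, 1.0, -0.0, 0.001]
contact_force: [-1.5, -1.8, -0.4]
grip_width: -0.002
time_s: 36.5
ee_pos: [0.59, 0.1789, 0.0125]
tool_rot: [-0.029, 1.0, -0.0, 0.001]
contact_force: [-0.2, -1.4, -0.7]
grip_width: -0.0
t 36.5 pos [0.59   0.1789 0.0125] yaw_y 93.37 z [ 0.002 -0.    -1.   ] F [-0.2 -1.4 -0.7] grip mm -0.0 j6 -1.38
```

View pics/s31c.png

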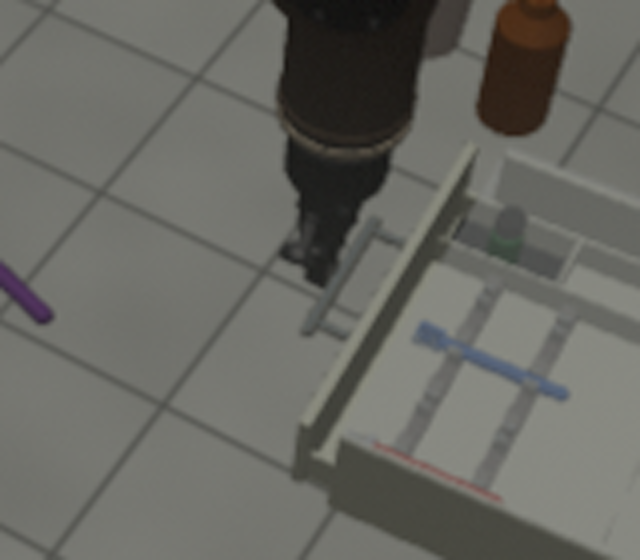

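```bash
python3 -m pendant '[[[-0.003,0,0],[0,0,0],0.0],[[-0.006,0,0],[0,0,0],0.0],[[-0.009,0,0],[0,0,0],0.0],[[-0.012,0,0],[0,0,0],0.0]]'
python3 -m pendant '[[[-0.003,0,0],[0,0,0],0.0],[[-0.006,0,0],[0,0,0],0.0]]'
python3 -m pendant '[[[-0.003,0,0],[0,0,0],0.0],[[-0.005,0,0],[0,0,0],0.0]]'
```

```text
time_s: 37.1
ee_pos: [0.6027, 0.1797, 0.0126]
tool_rot: [-0.029, 1.0, 0.0, 0.001]
contact_force: [-1.3, -0.5, -0.3]
grip_width: 0.002
time_s: 37.35
ee_pos: [0.6076, 0.1799, 0.0125]
tool_rot: [-0.029, 1.0, -0.0, 0.0]
contact_force: [-4.3, -0.5, 1.1]
grip_width: 0.001
time_s: 37.6
ee_pos: [0.6131, 0.1803, 0.0126]
tool_rot: [-0.029, 1.0, -0.0, 0.001]
contact_force: [-1.8, -0.4, -0.1]
grip_width: -0.003
```

```bash
python3 -m pendant '[[[-0.002,0,0],[0,0,0],0.0],[[-0.003,0,0],[0,0,0],0.0],[[-0.003,0,0],[0,0,0],0.0]]'
python3 - <<'E'
from h import *
st()
s,p=snap('scene','s32')
im=cv2.imread('pics/s32.png')[100:220,260:380];cv2.imwrite('pics/s32c.png',cv2.resize(im,None,fx=5,fy=5,interpolation=cv2.INTER_CUBIC))
E
```

```text
time_s: 37.98
ee_pos: [0.6134, 0.1802, 0.0123]
tool_rot: [-0.029, 1.0, -0.0, -0.002]
contact_force: [-16.1, 0.7, 10.8]
grip_width: 0.006
t 37.98 pos [0.6134 0.1802 0.0123] yaw_y 93.36 z [-0.004 -0.001 -1.   ] F [-16.1   0.7  10.8] grip mm 0.5 j6 -1.39
```

View pics/s32c.png

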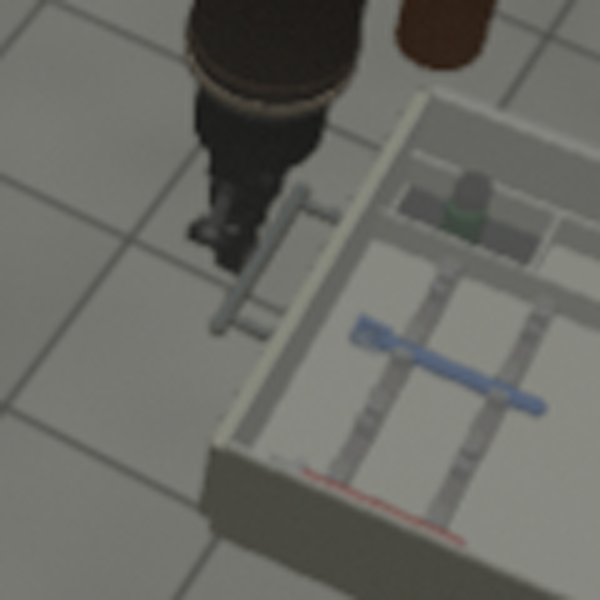

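It is against the stop (16 N, no further travel) and looks home. I'll back off and check.

```bash
python3 -m pendant '[[[0.004,0,0],[0,0,0],0.0],[[0.012,0,0],[0,0,0],0.0],[[0.03,0,0],[0,0,0],0.0],[[0.06,0,0],[0,0,0],0.0],[[0.09,0,-0.03],[0,0,0],0.0],[[0.1,0,-0.08],[0,0,0],0.0],[[0.1,0,-0.13],[0,0,0],0.0],[[0.1,0,-0.13],[0,0,0],0.0]]'
python3 - <<'E'
from h import *
st()
s,p=snap('wrist','w33')
m=seg(p,'blue',60);print(lines(s,p,'blue',60,.03),lines(s,p,'red',60,.03))
s,p=snap('scene','s33')
im=cv2.imread('pics/s33.png')[90:220,250:390];cv2.imwrite('pics/s33c.png',cv2.resize(im,None,fx=4.5,fy=4.5,interpolation=cv2.INTER_CUBIC))
E
```

```text
time_s: 39.02
ee_pos: [0.5165, 0.1752, 0.1466]
tool_rot: [-0.029, 1.0, 0.0, 0.002]
contact_force: [0.4, 0.4, 0.7]
grip_width: 0.004
t 39.02 pos [0.5165 0.1752 0.1466] yaw_y 93.37 z [ 0.004  0.001 -1.   ] F [0.4 0.4 0.7] grip mm 0.3 j6 -1.36
[] []
```

View pics/w33.png

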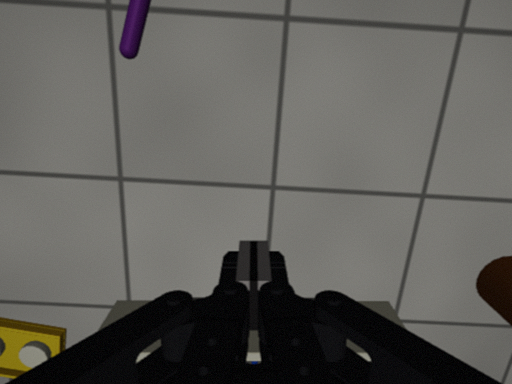

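View pics/s33c.png

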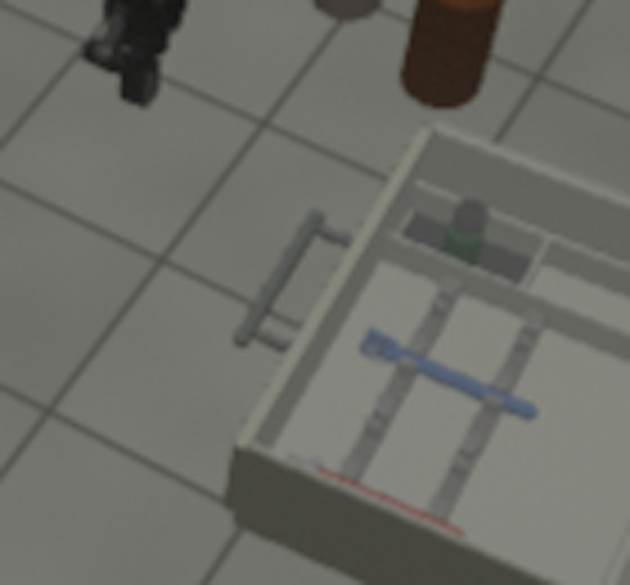

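```bash
python3 -m pendant '[[[0.05,0.0,-0.05],[0,0,0],0.0],[[0.05,0.05,-0.1],[0,0,0],0.0],[[0.05,0.1,-0.1],[0,0,0],0.0],[[0.05,0.15,-0.1],[0,0,0],0.0],[[0.05,0.2,-0.1],[0,0,0],0.0],[[0.05,0.25,-0.1],[0,0,0],0.0],[[0.05,0.25,-0.1],[0,0,0],0.0]]'
python3 - <<'E'
from h import *
st()
s,p=snap('top','t34')
im=cv2.imread('pics/t34.png')[70:240,90:290];cv2.imwrite('pics/t34c.png',cv2.resize(im,None,fx=3.5,fy=3.5,interpolation=cv2.INTER_CUBIC))
for n in ['lens_tray','wood_box','cream_jar','tumbler','soap_pump','soap_dish']:
    print(n,[(round(d['p'],2),[int(b*k) for b,k in zip(d['box'],(512,384,512,384))]) for d in imaging.find_in(p,n)][:1])
E
```

```text
time_s: 40.0
ee_pos: [0.4488, 0.4239, 0.2408]
tool_rot: [-0.031, 1.0, -0.001, -0.002]
contact_force: [0.8, -0.8, 0.5]
grip_width: -0.001
t 40.0 pos [0.4488 0.4239 0.2408] yaw_y 93.52 z [-0.004 -0.001 -1.   ] F [ 0.8 -0.8  0.5] grip mm -0.1 j6 -0.93
lens_tray [(0.89, [259, 125, 293, 152])]
wood_box [(0.69, [368, 170, 414, 204])]
cream_jar []
tumbler [(0.59, [77, 193, 109, 216])]
soap_pump [(0.6, [93, 159, 125, 186])]
soap_dish [(0.82, [309, 131, 347, 154])]
```

View pics/t34c.png

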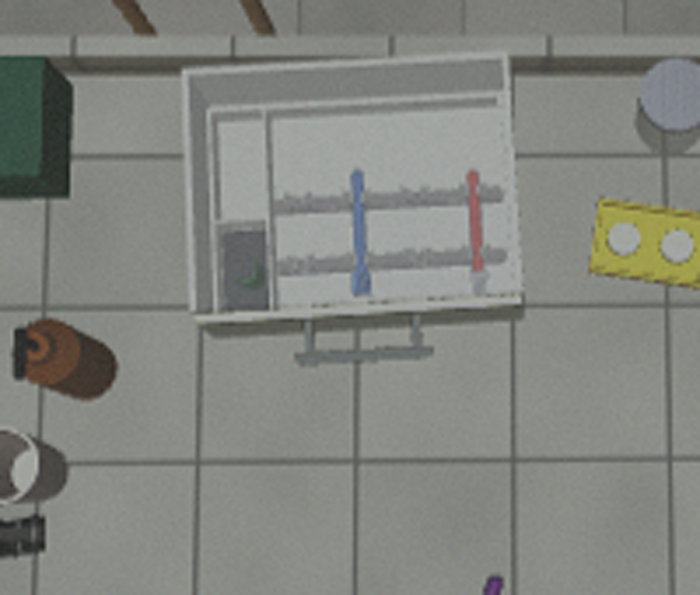

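The drawer is flush with the organiser, both tools are in their clips and the vial is in the bay. The bystanders found are where they were. Handing in.

```bash
python3 -c "
from plant import order
print(order.finish_job())"
```

```text
the job is handed in; nothing more can be done
None
```

I handed the job in at about 40 s. The red pusher is in clip 0, the blue comb is in clip 2, the vial stands in the bay and the drawer is pushed home. No brush or tweezer was out.

**Checks that passed**
- **Pusher:** it sits about 2 mm along and 0.6 mm across from the clip centre, and the lips of both jaw pairs are closed over it.
- **Comb:** it sits about 8.5 mm along and 0.4 mm across, lips also closed over both pairs. That is within the 12 mm limit but the least margin of anything.
- **Vial:** it looked upright in the bay before and after closing.
- **Drawer:** the push ended against the stop at 16 N, past the roller, and the panel looks flush with the organiser. I did not measure the last millimetres.

**What went wrong or disagreed**
- **Fingertips:** they end about 32 mm short of the reported TCP, so the first grasp closed on nothing. I recalibrated by contact with the table.
- **Comb knocked:** it had been moved aside before I reached it, so I measured it again.
- **Comb press:** the grip slackened during the press, with a 72 N wrist force, and the comb shifted along the clip. It still ended up seated.
- **Seated heights:** I judged these only from the lips covering the barrels and the apparent lengths, good to about 2 mm.
- **Bystanders:** the last detector pass did not find the cream jar. I never went near it, and the other five were unmoved.

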